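# Ready the light bar and roll the coated sample onto the viewing mark

## Robot

A 6-joint arm with a two-finger parallel gripper is mounted at the origin on the work surface. World frame = base frame: x ahead of the robot, y to its left, z up, the work surface at z = 0. Lengths are in mm, angles in rad, forces in N, time in s.
With the tool pointing down it reaches from about 275 to 975 mm from the base axis. Payload 8.4 kg.
Tool frame: the origin (TCP) lies at the very end of the fingers, on their centre line; the grasp point (between the pads) lies 19 mm behind it; z points along the fingers, x is the direction in which the jaws open and shut, and the axes are right-handed (so a half turn about z gives the same grasp; the last joint's range is limited). The gripper opens to 92 mm and grips with 3 to 60 N. Pads are 20 mm wide; open, the fingers measure 128 mm over their backs; the gripper's body (75 mm by 189 mm) begins 69 mm behind the grasp point.
Start: joints at [-1.215, 0.353, 1.633, -0, 1.155, -0.002], TCP at [218.883, -585.421, 214.583] pointing down, gripper open.
Joint ranges: [-2.63, 2.63], [-0.92, 2.1], [0.06, 2.66], [-1.3, 4.44], [0, 2.69], [-3.02, 3.02]. Speed limits (rad/s): [2.22, 2.22, 2.79, 3.14, 3.14, 3.14].

## Interface

Orientations are given as a rotation vector (axis times angle).
In Python, from workcell import robot, optics, job, finder gives the robot as it stands. The module is installed in compiled form; this text tells all that it offers.
- The arm moves only by the shell command python3 -m jog 'ROWS' [FORCE]. ROWS is JSON, a list of rows, each an object with "grip": the closure, from 0 (fully open) to 1 (shut); "delta_pos": the shift along the tool's x, y, z in m, a list of three; "turn": the turn, a rotation vector about the tool's x, y, z in degrees, a list of three. A call has 1 to 10 rows; each row is the pose to reach, as a shift and turn from the pose commanded when the call began, along the tool's axes at that moment; what a row does not reach only later rows make up. A row lasts 1/8 s, in which the tool goes at most 62.5 mm and 10.7 degrees, less where a joint would pass 70% of its speed; a pose out of reach is approached as far as the arm can. A call with a gripper value outside its range is refused whole. The fingers move at their own pace and stop on an object; FORCE is the grip in N (left out, the last holds). Time passes only in rows, so rows that repeat a pose let the fingers close. It gives the time, the measured TCP pose, the force and the opening at its end, in the units of the state.
- robot.observe(): the state, without advancing time (a new reading comes with each control period).
- optics.grab_frame(name): name is "side" or "top"; returns a dict with "image" (420x560x3 uint8, blue, green, red), "fx", "fy", "cx", "cy" (pixels), "world_from_camera" (4x4, takes a point from camera to world coordinates). Camera axes: x right, y up, looking along -z (the intrinsics and any distortion apply to the point x, -y, -z); pixel columns grow to the right and rows downward; lengths in mm; the calibration is good to about 2 mm. A picture is of the moment at which its call begins. There is no depth.
- job.close_job(): hands the job in, once; it reports no verdict.
Trained networks look in a picture, given as the dict that the camera call returned (one of the last four; its "shot" number tells which), for a name from the list of things; names that differ only in an ending like _2 or _b are one class to them, and where a whole thing is asked for, a point or a joint stands for the part that bears it (a point fixed in the world has none). Each returns a list of dicts, best first, with "conf" (0 to 1); they miss things now and then, are a little off and sometimes report something else, mostly with a low value. They report only what shows in the picture. A call takes as long as a camera call.
- finder.boxes_of(picture, target): "rect" ([centre column, centre row, width, height] in pixels, round what is visible of it).
The state is a dict: "t": time; "q": joint angles; "dq": joint speeds; "joint_torque": joint torques, N m; "tool_pos": TCP position; "ee_rot": TCP orientation; "contact_force": force on the tool from outside, world axes, zero at the start; "torque": the same for the moment, N m; "width": opening from 0.0 (shut) to 1.0 (fully open).
Only numpy, scipy, OpenCV 4.12 (cv2) and the standard library are available. Lean on these libraries where they do the work, as an engineer would, in place of code of your own. Each camera call takes 0.05 s, during which the arm holds its last target.

## Task

Get the coated sample roller ready for viewing. First load the long battery that lies in its way into the holder on top of the light bar: flat end against the coil spring, press the spring back, then drop the button end in behind the end wall, so that it lies fully down and level. Then roll the big grey roller along the bench, never lifting it, and let it come to rest on the tape mark: over the black band along its whole length, parallel to it, and between the two end ticks; leave everything else where it stands.

Things in the scene. Friction and masses are not known exactly. Their poses are not given: they have to be found in the camera images.
- roller: the coated sample roller: a closed grey cylinder 90 mm in diameter and 140 mm long, about 0.45 kg, with plain metal ends, lying on the bench. Origin mid length on its axis (45 mm above the bench); its x runs along the axis, y and z turn with it as it rolls. Too fat to grip; it rolls easily: pushed at 60 to 100 mm/s it runs on 30 to 50 mm ahead of the fingers, pushed at 20 mm/s only a few mm
- mark: the viewing mark: a flat black band (no thickness to feel) across the thin pale bench mat, 240 mm long along its x and 24 mm wide, with a 70 mm cross tick at each end. Origin at the middle of the band; z up. It lies on the other side (left or right) of the battery from the roller, 0.35 to 0.53 m away, and is parallel to it within 0.07 rad, so that a straight roll square to the roller's axis arrives
- cell: the battery to load: a grey stick 34 mm in diameter, 110 mm long overall, about 0.2 kg, with a dark ring near the button end, lying on the bench between the roller and the mark. Origin mid length on its axis; x runs along the axis towards the button end. The can spans x = -55 (flat end) to +51 mm, the button (12 mm diameter) +51 to +55 mm
- cell_button (a point): the tip of the battery's button
- bar: the light bar, fixed: an aluminium box 80 mm (its x) by 270 mm (its y) by 30 mm high, origin at the centre of its underside, with the open battery holder on top along its y: coil spring and contact plate at the -y end, end wall at the +y end. The spring's block spans y = -80 to -92 mm and stands 76 mm above the bench
- end_wall (a point): top middle of the inner face of the holder's end wall (bar's y = +55 mm, 68 mm above the bench; 8 mm thick)
- seat (a point): where the loaded battery's origin belongs, 61 mm above the bench over the bar's origin. Axes as bar; the battery's button points to +y. Two saddles (12 mm long, 62 mm wide, centred at y = -36 and +43 mm) carry it 44 mm above the bench; their side lips, 42 mm apart, rise 12 mm over the saddle floor. Between the saddles the sides are open to the fingers down to the bar's top (30 mm)
- contact (a joint): travel of the spring contact plate in m: 0 relaxed (face at the bar's y = -45 mm), growing as it is pushed to -y, at most 0.020. The plate is 30 mm wide and spans heights 46 to 74 mm above the bench. Pushing it takes 1.6 N at first and 0.4 N more per mm; a loaded battery holds it at 0.010
- spray: bystander, leave alone: white plastic bottle, 60 mm diameter, 150 mm tall, standing. Origin at the centre of its underside
- jar: bystander, leave alone: glass jar, 64 mm diameter, 85 mm tall, standing. Origin at the centre of its underside
- core: bystander, leave alone: upright cardboard cylinder, 52 mm diameter, 90 mm tall. Origin at the centre of its underside
- cards: bystander, leave alone: stack of sample cards, 110 x 75 x 28 mm. Origin at the centre of its underside
- fan: bystander, leave alone: closed colour fan deck lying flat, 45 x 160 x 18 mm. Origin at the centre of its underside
- shortcell: bystander, leave alone: short battery standing on end, 34 mm diameter, 61 mm tall: not the one to load. Origin at the centre of its underside
- mug: bystander, leave alone: white mug, 80 mm diameter, 90 mm tall. Origin at the centre of its underside

How it is judged (in metres and radians):
On the way, in this order (a step that is already met when the one before it is completed fails the run):
1. the battery is loaded: level and fully down in the holder, button to the end wall, spring pressed back, let go (y of cell in the frame of seat between -0.006 and 0.006 m and x of cell in the frame of seat between -0.007 and 0.007 m and z of cell in the frame of seat between -0.006 and 0.006 m and angle between the x axis of cell and the y axis of bar, either way round below 0.08 rad and y of cell_button in the frame of seat above 0.04 m and value of joint contact above 0.005 m and contact force between the fingers and cell below 0.2 N), for 0.3 s.
2. the roller rolls along the bench (angular speed of roller above 0.25 rad/s and height (world z) of roller below 0.05 m), for 0.3 s.
At the end, for the whole second after the job is handed in: Battery released, within 6 mm (7 mm across) and 0.08 rad of its seat, button to the end wall, spring pressed back over 5 mm. Roller at rest on the bench, untouched, axis within 12 mm and 0.1 rad of the band's centre line and within 42 mm of centred along it (all of step 1 and y of roller in the frame of mark between -0.012 and 0.012 m and x of roller in the frame of mark between -0.042 and 0.042 m and angle between the x axis of roller and the x axis of mark, either way round below 0.1 rad and height (world z) of roller below 0.05 m and linear speed of roller below 0.01 m/s and contact force between the fingers and roller below 0.2 N).
It fails at once if the roller is lifted or stood up (height (world z) of roller above 0.057 m or angle between roller's own x axis and vertical below 1.4 rad or angle between roller's own x axis and vertical above 1.74 rad).
It fails at once if a bystander is pushed away (more than 25 mm) or tipped over (distance of any of spray, jar, core, cards, fan, shortcell, mug from where it was at the start of the episode above 0.025 m or angle between any of spray, jar, core, cards, fan, shortcell, mug's own z axis and vertical above 0.5 rad).
It also fails if it takes over 72 s, if anything falls off the work surface, if the arm or the gripper's body presses on something with over 40 N, if the wrist force passes 120 N, or if a joint passes its speed limit or range.

## Working session

There is one attempt and no reset: what is moved stays moved. The work goes in short steps, Python scripts to look and compute and a shell command to move; the robot and the scene stay as the last step left them, time stands still between calls to the robot, and variables do not carry over. Pictures are saved under pics/ and viewed, and the job is handed in when it is done.

```bash
mkdir -p pics; ls; python3 - <<'E'
from workcell import robot, optics, job, finder
import cv2,json,pickle
s=robot.observe();print(s)
for n in ["side","top"]:
    f=optics.grab_frame(n);cv2.imwrite(f"pics/{n}0.png",f["image"]);print(n,{k:(v.tolist() if hasattr(v,'tolist') else v) for k,v in f.items() if k!="image"})
    pickle.dump(f,open(f"pics/{n}0.pkl","wb"))
    for o in "roller mark cell bar spray jar core cards fan shortcell mug".split():
        print(n,o,[( [round(float(x)) for x in b["rect"]],round(float(b["conf"]),2)) for b in finder.boxes_of(f,o)][:3])
E
```

```text
pics
{'t': 0.0, 'q': array([-1.21541817e+00,  3.53676620e-01,  1.63415102e+00,  3.45370459e-05,
        1.15519245e+00, -2.39229188e-03]), 'dq': array([ 5.05659021e-05, -3.68282782e-05,  2.46483178e-04, -1.23165182e-04,
        2.93902881e-04,  4.18960753e-04]), 'joint_torque': array([-4.98692025e-03, -5.93856311e+01, -3.34217834e+01,  6.92638149e-02,
        2.34435825e-02, -1.23837654e-04]), 'tool_pos': array([ 218.70465416, -584.94181303,  213.8386893 ]), 'ee_rot': array([-2.58055520e+00,  1.79026367e+00,  1.81036424e-03]), 'contact_force': array([-0.80788503,  0.03014171, -0.17449409]), 'torque': array([0.05429197, 0.03372931, 0.04382427]), 'width': 1.0006694035159096}
side {'fx': 493.56051691406145, 'fy': 493.56051691406145, 'cx': 285.4770236847349, 'cy': 204.2884542243659, 'world_from_camera': [[0.9998522108918023, 0.008569756238756839, -0.014903544973701747, 545.9324388377519], [-0.016229700846818927, 0.7564470794607075, -0.6538535101884739, -880.3439178350727], [0.005670377870797257, 0.6539987578377917, 0.7564743694015205, 1079.5564504720442], [0.0, 0.0, 0.0, 1.0]], 'shot': 1
[... 746 characters left out ...]
, -0.0058484315289427154, -25.444503343302813], [-0.0103431989357694, 0.19548216328659043, 0.9806527122649333, 1245.685841340863], [0.0, 0.0, 0.0, 1.0]], 'shot': 2}
top roller [([347, 255, 38, 55], 0.76), ([281, 262, 40, 19], 0.69), ([125, 304, 65, 23], 0.43)]
top mark [([198, 274, 29, 92], 0.6)]
top cell [([284, 261, 41, 21], 0.63)]
top bar [([265, 187, 100, 35], 0.95)]
top spray [([404, 182, 34, 30], 0.74)]
top jar [([159, 188, 30, 30], 0.86)]
top core [([103, 268, 32, 23], 0.75), ([254, 143, 32, 45], 0.24)]
top cards [([461, 242, 33, 45], 0.61)]
top fan [([264, 188, 100, 35], 0.58), ([452, 296, 23, 14], 0.33)]
top shortcell [([452, 298, 25, 14], 0.72)]
top mug [([254, 140, 30, 42], 0.75)]
```

```bash
python3 - <<'E'
import cv2
a=cv2.imread("pics/top0.png");cv2.imwrite("pics/top0c.png",cv2.resize(a[100:350,80:500],None,fx=1.9,fy=1.9,interpolation=cv2.INTER_CUBIC))
a=cv2.imread("pics/side0.png");cv2.imwrite("pics/side0c.png",cv2.resize(a[90:330,160:420],None,fx=2.5,fy=2.5,interpolation=cv2.INTER_CUBIC))
E
```

```text
(no output)
```

View pics/top0c.png

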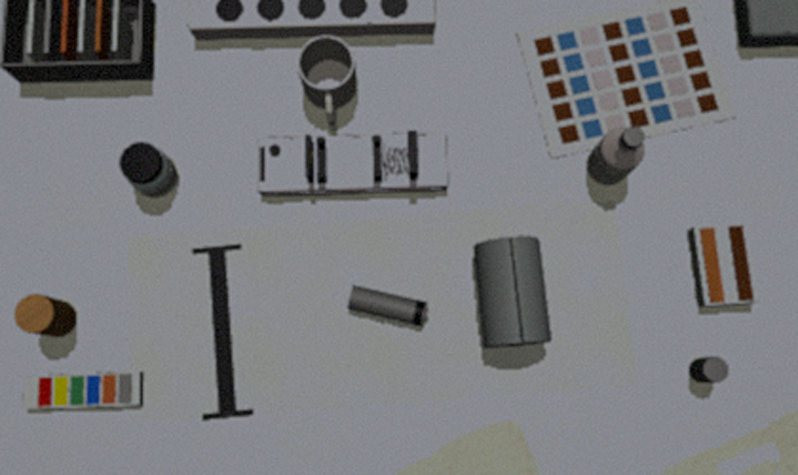

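View pics/side0c.png

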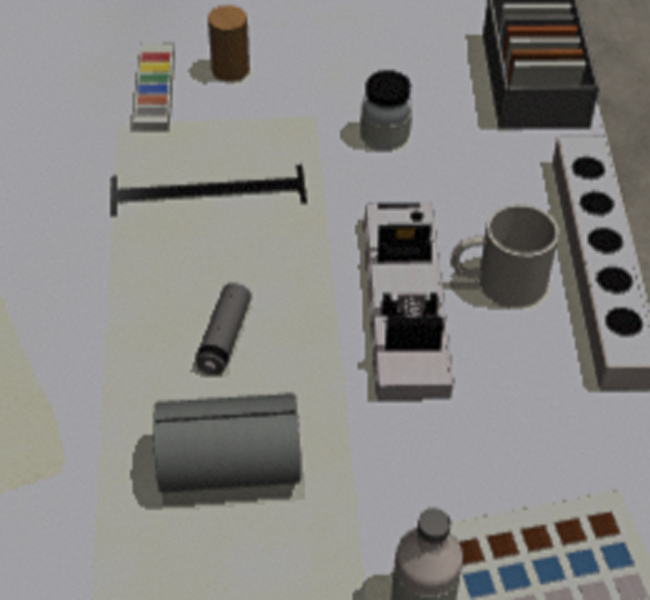

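```bash
cat > h.py <<'E'
import numpy as np, cv2, pickle
def proj(f,P):
    P=np.atleast_2d(P).astype(float);T=np.linalg.inv(f["world_from_camera"])
    c=P@T[:3,:3].T+T[:3,3]
    return np.c_[f["cx"]+f["fx"]*c[:,0]/-c[:,2], f["cy"]-f["fy"]*c[:,1]/-c[:,2]]
def ray(f,uv,z):
    W=np.array(f["world_from_camera"]);d=W[:3,:3]@np.array([(uv[0]-f["cx"])/f["fx"],-(uv[1]-f["cy"])/f["fy"],-1]);o=W[:3,3]
    return o+d*(z-o[2])/d[2]
def cyl(x,y,yaw,r,x0,x1,z,pitch=0,n=24):
    a=np.array([np.cos(yaw)*np.cos(pitch),np.sin(yaw)*np.cos(pitch),np.sin(pitch)]);s=np.array([-np.sin(yaw),np.cos(yaw),0]);u=np.cross(a,s)
    t=np.linspace(0,2*np.pi,n,endpoint=False)[:,None]
    ring=r*(np.cos(t)*s+np.sin(t)*u)
    return np.r_[np.array([x,y,z])+x0*a+ring, np.array([x,y,z])+x1*a+ring]
def box(x,y,yaw,pts):
    R=np.array([[np.cos(yaw),-np.sin(yaw)],[np.sin(yaw),np.cos(yaw)]])
    p=np.array(pts,float);return np.c_[p[:,:2]@R.T+[x,y],p[:,2]]
def load(n,i): return pickle.load(open(f"pics/{n}{i}.pkl","rb"))
def shoot(i):
    from workcell import optics
    fs={}
    for n in("top","side"):
        f=optics.grab_frame(n);pickle.dump(f,open(f"pics/{n}{i}.pkl","wb"));fs[n]=f
    return fs
def view(f,name,c,half,polys=[],s=6,closed=True):
    c=np.array(c,float);o=np.round(c-half).astype(int).clip(0);im=f["image"][o[1]:o[1]+2*int(half[1]),o[0]:o[0]+2*int(half[0])]
    im=cv2.resize(im,None,fx=s,fy=s,interpolation=cv2.INTER_CUBIC);im=cv2.convertScaleAbs(im,alpha=1.4,beta=10)
    cols=[(0,255,0),(0,0,255),(255,0,255),(255,255,0),(0,255,255)]
    for k,p in enumerate(polys):
        q=((p-o+0.5)*s).astype(int)
        cv2.polylines(im,[q.reshape(-1,1,2)],closed,cols[k%5],1)
    for k in range(0,im.shape[1],10*s): cv2.putText(im,str(o[0]+k//s),(k,10),0,.35,(0,255,255),1)
    for k in range(0,im.shape[0],10*s): cv2.putText(im,str(o[1]+k//s),(0,k+4),0,.35,(0,255,255),1)
    cv2.imwrite(f"pics/{name}.png",im)
def hull(p): return cv2.convexHull(p.astype(np.float32)).reshape(-1,2)
E
python3 - <<'E'
from h import *
from scipy.optimize import least_squares
T,S=load("top",0),load("side",0)
def bb(p): 
    a,b=p.min(0),p.max(0);return np.r_[(a+b)/2,b-a]
def fit(gen,x0,t,s):
    r=least_squares(lambda v:np.r_[bb(proj(T,gen(v)))-t,bb(proj(S,gen(v)))-s],x0);return r.x,np.abs(r.fun).max()
R=fit(lambda v:cyl(*v,45,-70,70,45),[300,-160,0],[347,255,38,55],[251,267,58,41])
C=fit(lambda v:cyl(*v,17,-55,51,17),[300,0,-1.3],[284,261,41,21],[250,222,24,33])
B=fit(lambda v:box(*v,[(x,y,z) for x in(-40,40) for y in(-135,135) for z in(0,30)]),[500,50,0],[265,187,100,35],[324,210,36,82])
print(R,C,B)
for u in((198-4,230),(199+6,318)):print(ray(T,u,0))
for u in((206,168),(281,164)):print(ray(S,u,0))
for n,r,h,t,s in [("spray",30,150,(404,182,34,30),(329,316,27,46)),("jar",32,85,(159,188,30,30),(315,133,22,33)),("mug",40,90,(254,140,30,42),(362,194,43,44)),("core",26,90,(103,268,32,23),(250,108,15,30))]:
    print(n,ray(T,t[:2],h/2),ray(S,s[:2],h/2))
pickle.dump((R[0],C[0],B[0]),open("fit.pkl","wb"))
view(T,"z1",(284,261),(35,30),[hull(proj(T,cyl(*C[0],17,-55,51,17)))],s=10)
view(T,"z2",(347,255),(40,35),[hull(proj(T,cyl(*R[0],45,-70,70,45)))],s=9)
view(S,"z3",(250,245),(45,50),[hull(proj(S,cyl(*C[0],17,-55,51,17))),hull(proj(S,cyl(*R[0],45,-70,70,45)))],s=6)
E
```

```text
(array([ 4.74061926e+02, -1.86643773e+02,  3.73280571e-02]), np.float64(3.5090738008931908)) (array([465.35741257, -23.5316591 ,  -1.29028307]), np.float64(3.7865985523871473)) (array([6.68584902e+02, 2.56856655e+01, 1.39683492e-02]), np.float64(1.900080739026464))
[553.40867923 221.96768311   0.        ]
[319.20834791 189.59491946   0.        ]
[324.52689191 203.44497796   0.        ]
[555.96361855 218.56859883   0.        ]
spray [ 654.05199757 -336.85749118   75.        ] [ 658.31450638 -345.60652051   75.        ]
jar [662.30174538 309.02207944  42.5       ] [664.96881336 314.17877058  42.5       ]
mug [790.02667208  53.28278079  45.        ] [783.11446208  49.8359241   45.        ]
core [451.92886229 446.97141595  45.        ] [455.02972678 439.11914597  45.        ]
```

View pics/z1.png

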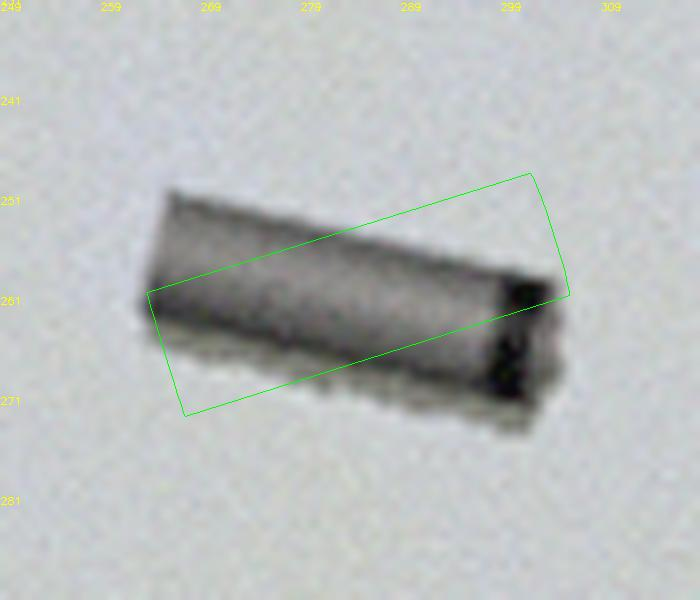

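View pics/z2.png

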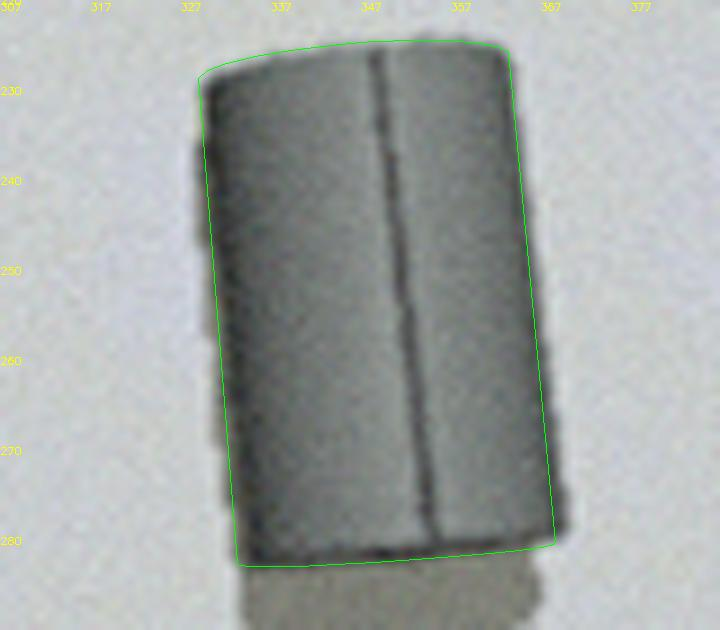

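View pics/z3.png

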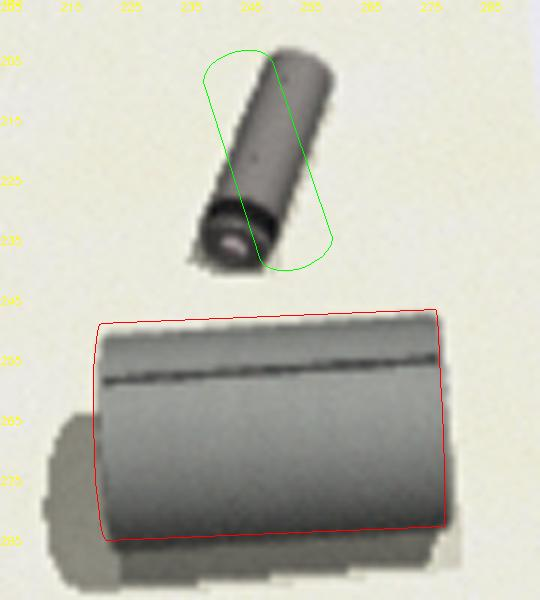

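```bash
cat >> h.py <<'E'
from scipy.optimize import least_squares
def sd(h,pts): return [cv2.pointPolygonTest(h.astype(np.float32).reshape(-1,1,2),(float(p[0]),float(p[1])),True) for p in pts]
def zp(o,s,pts): return np.array(o)+np.array(pts,float)/s-0.5
def fitpts(gen,x0,obs):
    def fun(v): return np.concatenate([sd(hull(proj(f,gen(v))),p) for f,p in obs])
    r=least_squares(fun,x0,x_scale=[10,10,.1],diff_step=1e-4,loss='soft_l1');return r.x,np.round(fun(r.x),1)
E
python3 - <<'E'
from h import *
T,S=load("top",0),load("side",0)
gc=lambda v:np.r_[cyl(*v,17,-55,51,17),cyl(*v,6,51,55,17)]
gr=lambda v:cyl(*v,45,-70,70,45)
C=fitpts(gc,[465,-23,-1.82],[(T,zp((249,231),10,[(175,193),(360,236),(545,275),(150,310),(330,352),(520,400),(150,290),(165,210),(562,370)])),(S,zp((205,195),6,[(265,75),(235,140),(203,215),(332,90),(303,165),(272,250),(292,48),(235,268)]))])
R=fitpts(gr,[474,-186,.05],[(T,zp((307,220),9,[(210,100),(228,300),(245,530),(510,70),(535,270),(560,480),(400,42),(400,555)])),(S,zp((205,195),6,[(102,350),(112,530),(438,325),(450,510),(130,334),(270,322),(420,314),(130,545),(280,536),(430,528)]))])
print(C);print(R)
pickle.dump((R[0],C[0]),open("fit.pkl","wb"))
view(T,"z1",(284,261),(35,30),[hull(proj(T,gc(C[0])))],s=10)
view(T,"z2",(347,255),(40,35),[hull(proj(T,gr(R[0])))],s=9)
view(S,"z3",(250,245),(45,50),[hull(proj(S,gc(C[0]))),hull(proj(S,gr(R[0])))],s=6)
B=pickle.load(open("fit.pkl","rb"))
b=np.array([668.6,25.7,.014])
bx=lambda v,z:box(*v,[(-40,-135,z),(40,-135,z),(40,135,z),(-40,135,z)])
view(T,"z4",(265,187),(60,30),[proj(T,bx(b,0)),proj(T,bx(b,30))],s=6)
view(S,"z5",(324,210),(40,50),[proj(S,bx(b,0)),proj(S,bx(b,30))],s=6)
view(T,"z6",(198,274),(40,50),[],s=6)
E
```

```text
(array([464.39795169, -23.116124  ,  -1.84044797]), array([ 0.2,  0.7,  0. , -0.2,  0.2,  0.2,  0.2, -0.2, -0.1,  0.7,  0.1,
       -0.1,  0.1,  0.1, -0.2, -0.2,  0.3]))
(array([ 4.75744495e+02, -1.88905526e+02,  5.64172562e-02]), array([ 0.7,  0.5, -0.2,  0.5,  0.2,  0.1,  0.8,  0. ,  0.5,  0.9,  0.4,
        0.2,  0.8,  0.1,  0.2,  0.3,  0.3,  0.2]))
```

View pics/z1.png

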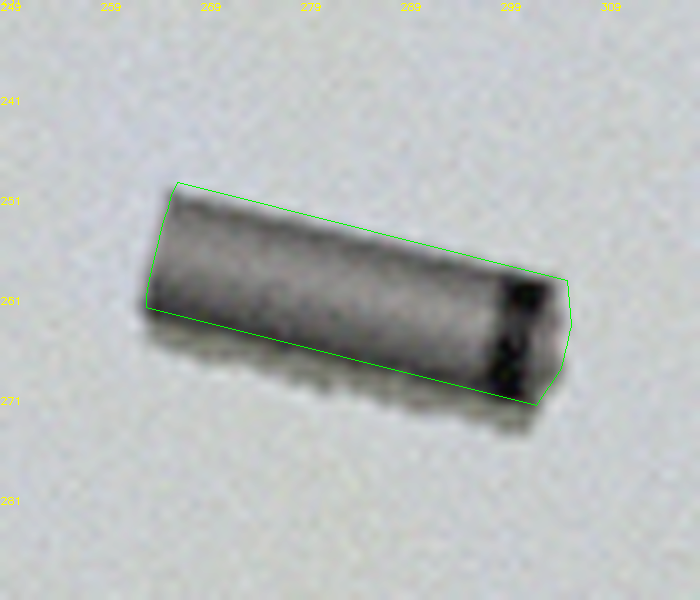

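View pics/z3.png

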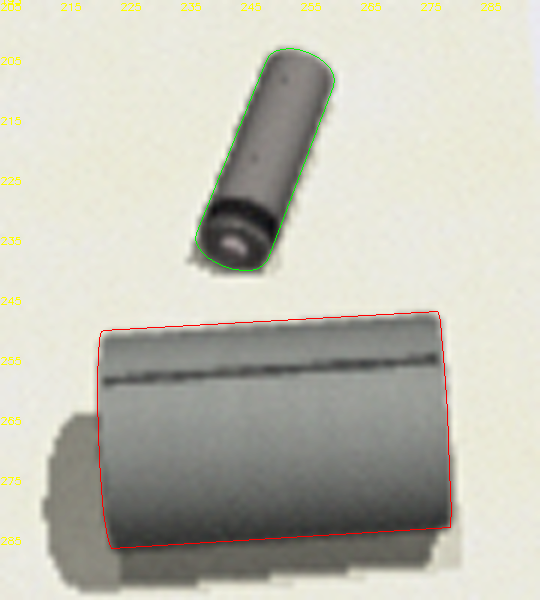

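View pics/z4.png

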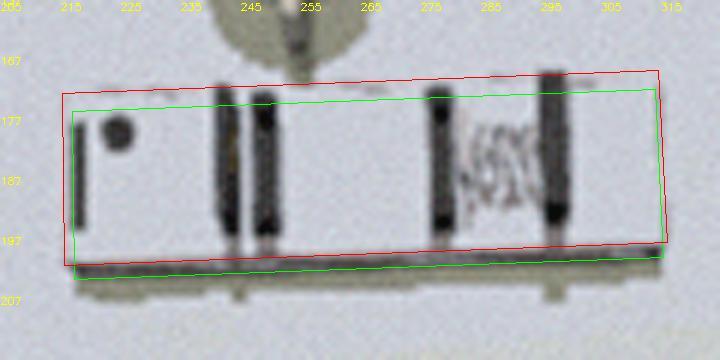

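View pics/z5.png

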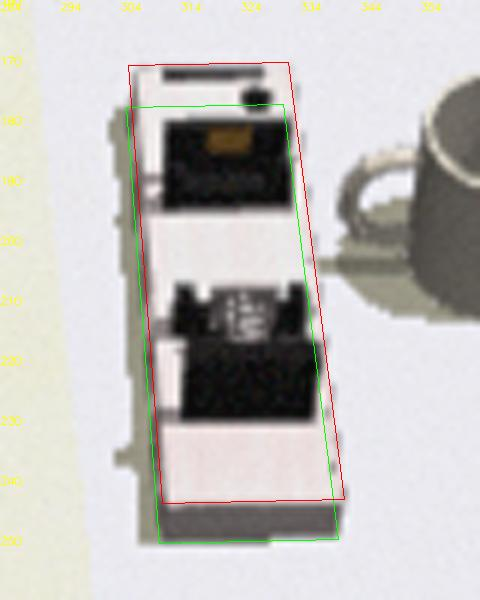

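View pics/z6.png

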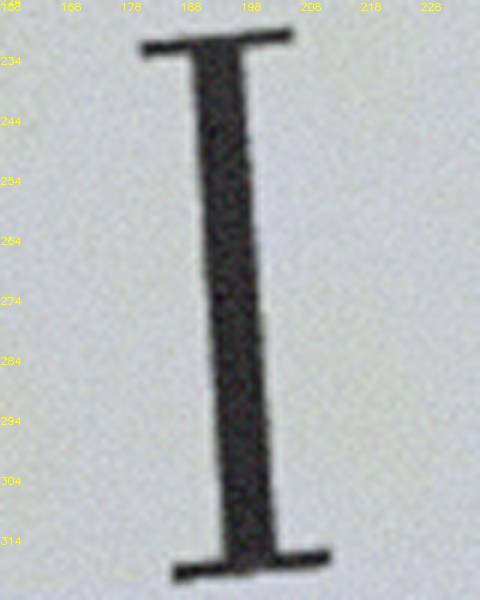

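```bash
cat > bar.py <<'E'
from h import *
T,S=load("top",0),load("side",0)
ot,os_=(205,157),(284,160)
L=[(-26,43,56),(26,43,56),(-26,-36,56),(26,-36,56)]
Lp=zp(ot,6,[(266,228),(263,110),(443,229),(440,108)])
# edges: (point on line, image) top: bottom-front edge, top-front
def fun(v):
    r=[(proj(T,box(*v,L))-Lp).ravel()*1.0]
    h=hull(proj(T,box(*v,[(x,y,z) for x in(-40,40) for y in(-135,135) for z in(0,30)])))
    r.append(sd(h,zp(ot,6,[(100,276),(370,268),(640,259),(662,150)])))
    h=hull(proj(S,box(*v,[(x,y,z) for x in(-40,40) for y in(-135,135) for z in(0,30)])))
    r.append(sd(h,zp(os_,6,[(180,542),(320,539),(134,90),(298,120),(336,440),(159,520),(200,66)])))
    # wall top-ish: hull of wall seen in side
    return np.concatenate(r)
r=least_squares(fun,[668,25,.02],x_scale=[10,10,.1],diff_step=1e-4,loss='soft_l1');print(r.x,np.round(fun(r.x),1))
b=r.x;pickle.dump(b,open("bar.pkl","wb"))
rect=lambda x0,x1,y0,y1,z:[(x0,y0,z),(x1,y0,z),(x1,y1,z),(x0,y1,z)]
P=[rect(-40,40,-135,135,30),rect(-31,31,37,49,56),rect(-31,31,-42,-30,56),rect(-31,31,55,63,68),rect(-31,31,-92,-80,76)]
view(T,"z4",(265,187),(60,30),[proj(T,box(*b,p)) for p in P],s=6)
view(S,"z5",(324,210),(40,50),[proj(S,box(*b,p)) for p in P],s=6)
# mark: picked ends
for c,n in ((T,"T"),):
    pts=zp((158,224),6,[(192,45),(241,42),(225,562),(275,558)])
    w=[ray(T,p,0) for p in pts];print(np.round(w,1))
    e0=(w[0]+w[1])/2;e1=(w[2]+w[3])/2;d=e0-e1;print("mark T",(e0+e1)/2,np.linalg.norm(d),np.arctan2(d[1],d[0]))
view(S,"z7",(242,166),(50,20),[],s=8)
E
python3 bar.py
```

```text
[6.67596656e+02 2.56931541e+01 8.18186367e-03] [-0.3 -2.2 -0.1 -1.6  0.2 -3.3  0.1 -2.2  0.6  0.5  0.6  0.1  0.1  0.2
  1.3 -0.5 -0.5  0.8  0.3]
[[550.9 234.2   0. ]
 [551.8 212.    0. ]
 [321.9 215.9   0. ]
 [323.1 194.    0. ]]
mark T [436.94855095 214.00128003   0.        ] 229.56211628525242 0.0790940164477123
```

View pics/z4.png

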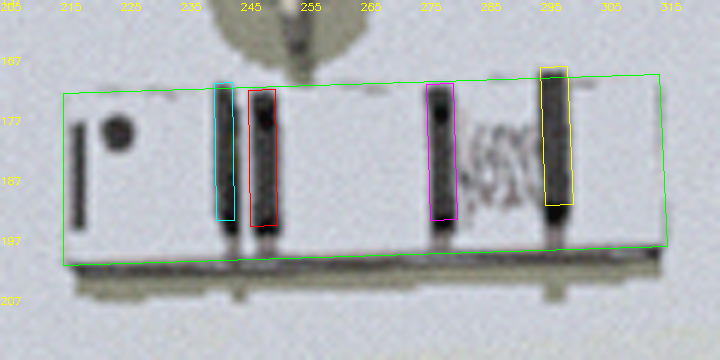

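View pics/z5.png

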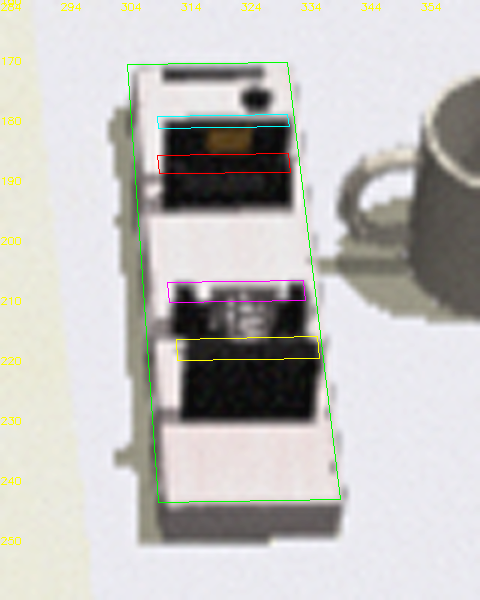

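View pics/z7.png

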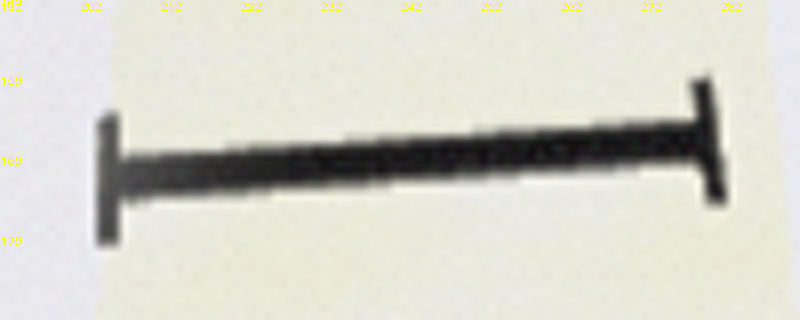

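```bash
python3 - <<'E'
from h import *
T,S=load("top",0),load("side",0)
A=zp((192,146),8,[(108,179),(708,140)]);B=zp((158,224),6,[(216,41),(251,566)])
for f,p in((S,A),(T,B)):
    e1,e0=[ray(f,q,0) for q in p] if f is S else [ray(f,q,0) for q in p][::-1]
    d=e0-e1;print((e0+e1)/2,np.linalg.norm(d),np.arctan2(d[1],d[0]))
E
```

```text
[437.14557848 213.52786268   0.        ] 232.274183498722 0.08193977905516364
[436.24030941 213.88866775   0.        ] 233.32833016785122 0.08088513232571844
```

```bash
cat > go.py <<'E'
import sys,numpy as np
from scipy.spatial.transform import Rotation as R
from workcell import robot
# usage: go.py x y z yaw tiltdeg  (tool x at yaw, tool down, then turned tilt about tool x)
x,y,z,yaw,tilt=map(float,sys.argv[1:6])
s=robot.observe();R0=R.from_rotvec(s["ee_rot"]);p=s["tool_pos"]
Rt=R.from_euler('z',yaw)*R.from_euler('x',180,degrees=True)*R.from_euler('x',tilt,degrees=True)
print("t",round(s["t"],2),"pos",p.round(1),"euler rel",np.round((R.from_euler('x',-180,degrees=True)*R0).as_rotvec(degrees=True),1),"yaw x",np.arctan2(*R0.as_matrix()[[1,0],0]).round(3),"q",s["q"].round(2),"F",s["contact_force"].round(1),"w",round(s["width"]*92,1))
print("delta mm",R0.inv().apply(np.array([x,y,z])-p).round(1),"turn",(R0.inv()*Rt).as_rotvec(degrees=True).round(2))
E
python3 go.py 465 -26 150 2.872 0
```

```text
t 1.2 pos [ 218.9 -585.4  214.6] euler rel [-0.  -0.  69.5] yaw x -1.213 q [-1.22  0.35  1.63 -0.    1.16 -0.  ] F [-0.2 -0.4 -0.2] w 92.4
delta mm [-437.8 -426.4   64.6] turn [  0.    -0.   125.95]
```

```bash
python3 -m jog '[{"grip":0,"delta_pos":[-0.438,-0.426,0],"turn":[0,0,-10]},{"grip":0,"delta_pos":[-0.438,-0.426,0],"turn":[0,0,-20]},{"grip":0,"delta_pos":[-0.438,-0.426,0],"turn":[0,0,-30]},{"grip":0,"delta_pos":[-0.438,-0.426,0],"turn":[0,0,-40]},{"grip":0,"delta_pos":[-0.438,-0.426,0],"turn":[0,0,-50]},{"grip":0,"delta_pos":[-0.438,-0.426,0],"turn":[0,0,-60]},{"grip":0,"delta_pos":[-0.438,-0.426,0],"turn":[0,0,-70]},{"grip":0,"delta_pos":[-0.438,-0.426,0],"turn":[0,0,-80]},{"grip":0,"delta_pos":[-0.438,-0.426,0],"turn":[0,0,-90]},{"grip":0,"delta_pos":[-0.438,-0.426,0],"turn":[0,0,-100]}]'; python3 go.py 465 -26 60 2.872 0
```

```text
t: 2.45
tool_pos: [465.3, -23.6, 214.9]
ee_rot: [3.028, 0.837, 0.001]
contact_force: [1.2, -0.0, 0.0]
width: 1.0
t 2.45 pos [465.3 -23.6 214.9] euler rel [ -0.    0.1 -30.9] yaw x 0.539 q [-0.05  0.1   1.96  0.    1.08 -0.59] F [ 1.2 -0.   0. ] w 92.0
delta mm [ -1.6   1.8 154.9] turn [ 7.0000e-02  1.0000e-02 -1.3366e+02]
```

```bash
python3 -m jog '[{"grip":0,"delta_pos":[0,0,0.05],"turn":[0,0,-10]},{"grip":0,"delta_pos":[0,0,0.1],"turn":[0,0,-20]},{"grip":0,"delta_pos":[0,0,0.13],"turn":[0,0,-30]},{"grip":0,"delta_pos":[0,0,0.13],"turn":[0,0,-40]},{"grip":0,"delta_pos":[0,0,0.13],"turn":[0,0,-50]},{"grip":0,"delta_pos":[0,0,0.13],"turn":[0,0,-60]},{"grip":0,"delta_pos":[0,0,0.13],"turn":[0,0,-70]},{"grip":0,"delta_pos":[0,0,0.13],"turn":[0,0,-80]},{"grip":0,"delta_pos":[0,0,0.13],"turn":[0,0,-90]},{"grip":0,"delta_pos":[0,0,0.13],"turn":[0,0,-100]}]'; python3 go.py 463.6 -26 4.5 2.872 0
```

```text
t: 3.7
tool_pos: [464.7, -26.0, 84.7]
ee_rot: [1.307, 2.857, 0.0]
contact_force: [-0.5, 0.7, -0.0]
width: 1.004
t 3.7 pos [464.7 -26.   84.7] euler rel [  -0.     0.  -130.8] yaw x 2.283 q [-0.06  0.29  2.08 -0.    0.77 -2.34] F [-0.5  0.7 -0. ] w 92.4
delta mm [ 0.7 -0.9 80.2] turn [ 1.000e-02  2.000e-02 -3.372e+01]
```

```bash
python3 -m jog '[{"grip":0,"delta_pos":[0.001,-0.001,0],"turn":[0,0,-10]},{"grip":0,"delta_pos":[0.001,-0.001,0],"turn":[0,0,-20]},{"grip":0,"delta_pos":[0.001,-0.001,0.02],"turn":[0,0,-30]},{"grip":0,"delta_pos":[0.001,-0.001,0.05],"turn":[0,0,-33.7]},{"grip":0,"delta_pos":[0.001,-0.001,0.0795],"turn":[0,0,-33.7]},{"grip":0,"delta_pos":[0.001,-0.001,0.0795],"turn":[0,0,-33.7]},{"grip":0.7,"delta_pos":[0.001,-0.001,0.0795],"turn":[0,0,-33.7]},{"grip":0.8,"delta_pos":[0.001,-0.001,0.0795],"turn":[0,0,-33.7]},{"grip":0.8,"delta_pos":[0.001,-0.001,0.0795],"turn":[0,0,-33.7]}]' 50; python3 - <<'E'
from h import *
fs=shoot(1)
for n in fs: view(fs[n],"g1"+n,proj(fs[n],[465,-25,30])[0],(45,40),s=8)
E
python3 go.py 463.6 -26 100 2.872 0
```

```text
t: 4.82
tool_pos: [463.8, -25.9, 5.9]
ee_rot: [0.432, 3.11, 0.0]
contact_force: [0.2, -0.4, 0.4]
width: 0.698
t 4.92 pos [463.5 -25.9   5.6] euler rel [-1.000e-01  0.000e+00 -1.642e+02] yaw x 2.866 q [-0.06  0.43  2.12 -0.    0.58 -2.92] F [-0.2 -0.1 -0.3] w 56.3
delta mm [ -0.2  -0.  -94.4] turn [ 0.01  0.06 -0.36]
```

View pics/g1side.png

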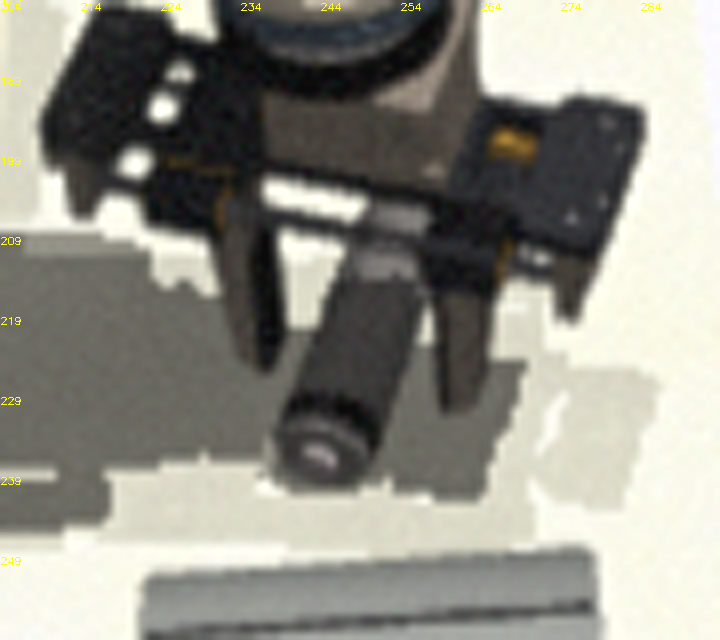

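```bash
python3 -m jog '[{"grip":0.8,"delta_pos":[0,0,0.0015],"turn":[0,0,0]},{"grip":0.8,"delta_pos":[0,0,0.0015],"turn":[0,0,0]},{"grip":0.8,"delta_pos":[0,0,0.0015],"turn":[0,0,0]},{"grip":0.8,"delta_pos":[0,0,0.0015],"turn":[0,0,0]},{"grip":0.8,"delta_pos":[0,0,0.0015],"turn":[0,0,0]}]' 50;python3 go.py 463.6 -26 100 2.872 0
```

```text
t: 5.55
tool_pos: [463.0, -25.8, 3.5]
ee_rot: [-0.432, -3.112, 0.0]
contact_force: [0.0, 0.6, -1.0]
width: 0.356
t 5.55 pos [463.  -25.8   3.5] euler rel [   0.    -0.  -164.2] yaw x 2.866 q [-0.06  0.44  2.12  0.    0.58 -2.92] F [ 0.   0.6 -1. ] w 32.8
delta mm [ -0.6   0.  -96.5] turn [-0.   -0.01 -0.35]
```

```bash
python3 -m jog '[{"grip":0.8,"delta_pos":[0,0,-0.03],"turn":[0,0,0]},{"grip":0.8,"delta_pos":[0,0,-0.08],"turn":[0,0,10]},{"grip":0.8,"delta_pos":[0,0,-0.13],"turn":[0,0,20]},{"grip":0.8,"delta_pos":[-0.03,0.02,-0.15],"turn":[0,0,30]},{"grip":0.8,"delta_pos":[-0.06,0.04,-0.15],"turn":[0,0,40]},{"grip":0.8,"delta_pos":[-0.09,0.06,-0.15],"turn":[0,0,50]},{"grip":0.8,"delta_pos":[-0.12,0.08,-0.15],"turn":[0,0,60]},{"grip":0.8,"delta_pos":[-0.15,0.1,-0.15],"turn":[0,0,70]},{"grip":0.8,"delta_pos":[-0.178,0.124,-0.15],"turn":[0,0,80]},{"grip":0.8,"delta_pos":[-0.178,0.124,-0.15],"turn":[0,0,90]}]';python3 go.py 668 45 150 0.01 0
```

```text
t: 6.8
tool_pos: [669.9, 46.1, 152.9]
ee_rot: [2.51, 1.889, 0.001]
contact_force: [0.4, -1.1, -1.7]
width: 0.358
t 6.8 pos [669.9  46.1 152.9] euler rel [ -0.    0.  -73.9] yaw x 1.29 q [ 0.07  0.48  1.58  0.    1.08 -1.22] F [ 0.4 -1.1 -1.7] w 32.9
delta mm [-1.6 -1.5  2.9] turn [ 0.000e+00 -3.000e-02  7.335e+01]
```

```bash
python3 -m jog '[{"grip":0.8,"delta_pos":[-0.0016,-0.0015,0],"turn":[0,0,10]},{"grip":0.8,"delta_pos":[-0.0016,-0.0015,0],"turn":[0,0,20]},{"grip":0.8,"delta_pos":[-0.0016,-0.0015,0],"turn":[0,0,30]},{"grip":0.8,"delta_pos":[-0.0016,-0.0015,0],"turn":[0,0,40]},{"grip":0.8,"delta_pos":[-0.0016,-0.0015,0],"turn":[0,0,50]},{"grip":0.8,"delta_pos":[-0.0016,-0.0015,0],"turn":[0,0,60]},{"grip":0.8,"delta_pos":[-0.0016,-0.0015,0],"turn":[0,0,70]},{"grip":0.8,"delta_pos":[-0.0016,-0.0015,0],"turn":[0,0,73.3]},{"grip":0.8,"delta_pos":[-0.0016,-0.0015,0],"turn":[0,0,73.3]}]';python3 go.py 668 45 150 0.01 18
python3 - <<'E'
from h import *
fs=shoot(2)
g=lambda v,z:np.r_[cyl(*v,17,-55,51,z),cyl(*v,6,51,55,z)]
for n in fs: view(fs[n],"g2"+n,proj(fs[n],[668,35,120])[0],(45,40),[hull(proj(fs[n],g((668,42,1.581),166)))],s=8)
E
```

```text
t: 7.92
tool_pos: [665.9, 43.8, 153.1]
ee_rot: [3.141, 0.025, -0.001]
contact_force: [0.3, 0.0, -1.8]
width: 0.358
t 7.92 pos [665.9  43.8 153.1] euler rel [-0.  -0.  -0.9] yaw x 0.016 q [0.06 0.48 1.59 0.   1.08 0.05] F [ 0.3  0.  -1.8] w 32.9
delta mm [ 2.1 -1.1  3.1] turn [18.    0.1   0.35]
```

View pics/g2side.png

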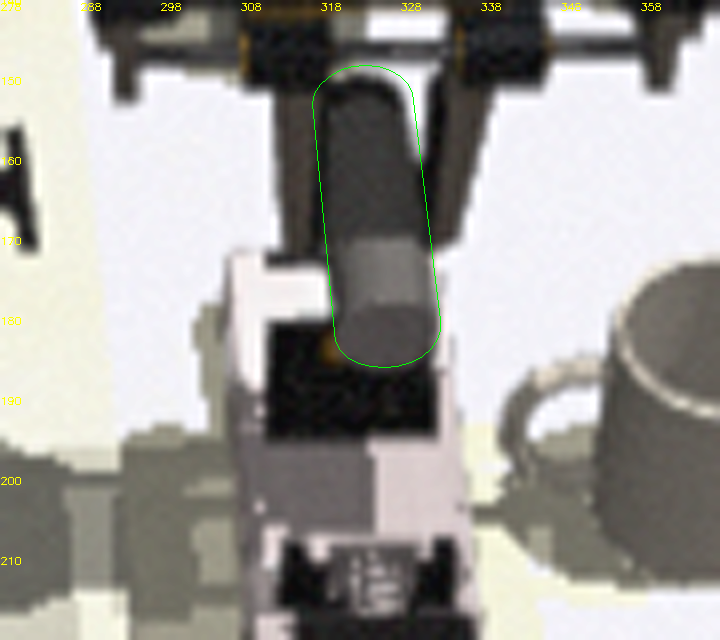

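View pics/g2top.png

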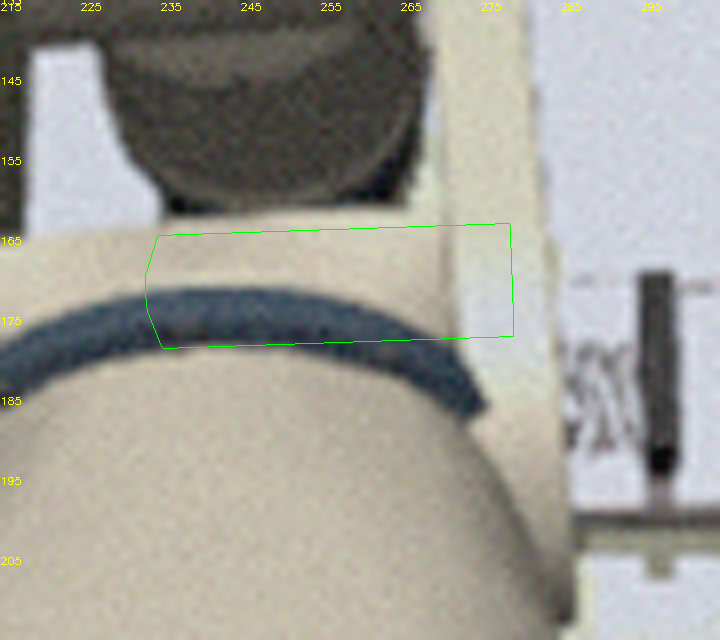

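```bash
python3 go.py 667 49.5 100 0.01 18; python3 -m jog '[{"grip":0.8,"delta_pos":[0.001,-0.003,0.01],"turn":[9,0,-0.3]},{"grip":0.8,"delta_pos":[0.001,-0.0057,0.03],"turn":[18,0,-0.3]},{"grip":0.8,"delta_pos":[0.001,-0.0057,0.05],"turn":[18,0,-0.3]},{"grip":0.8,"delta_pos":[0.001,-0.0057,0.053],"turn":[18,0,-0.3]},{"grip":0.8,"delta_pos":[0.001,-0.0057,0.053],"turn":[18,0,-0.3]}]';python3 go.py 667 49.5 68.1 0.01 18
```

```text
t 8.03 pos [666.   43.8 153.3] euler rel [-0. -0. -1.] yaw x 0.017 q [ 0.06  0.48  1.59 -0.    1.08  0.05] F [ 0.3 -1.1 -1.5] w 33.3
delta mm [ 1.1 -5.6 53.3] turn [18.    0.09  0.41]
t: 8.65
tool_pos: [667.3, 50.5, 100.8]
ee_rot: [-2.829, -0.032, 0.004]
contact_force: [-0.1, -0.9, -1.2]
width: 0.356
t 8.65 pos [667.3  50.5 100.8] euler rel [17.9 -0.2 -1.3] yaw x 0.023 q [-0.09  0.56  1.62  0.37  1.02 -0.32] F [-0.1 -0.9 -1.2] w 32.8
delta mm [-0.3 11.  30.8] turn [0.08 0.17 0.7 ]
```

```bash
python3 -m jog '[{"grip":0.8,"delta_pos":[-0.0003,0.004,0.011],"turn":[0,0,0.7]},{"grip":0.8,"delta_pos":[-0.0003,0.0075,0.021],"turn":[0,0,0.7]},{"grip":0.8,"delta_pos":[-0.0003,0.009,0.026],"turn":[0,0,0.7]},{"grip":0.8,"delta_pos":[-0.0003,0.0107,0.0305],"turn":[0,0,0.7]},{"grip":0.8,"delta_pos":[-0.0003,0.0107,0.0305],"turn":[0,0,0.7]}]';python3 go.py 667 49.5 68.1 0.01 18
python3 - <<'E'
from h import *
fs=shoot(3)
g=lambda v,z:np.r_[cyl(*v,17,-55,51,z,pitch=.314),cyl(*v,6,51,55,z,pitch=.314)]
for n in fs: view(fs[n],"g3"+n,proj(fs[n],[668,25,60])[0],(45,40),[hull(proj(fs[n],g((667,42.5,1.581),80)))],s=8)
E
```

```text
t: 9.28
tool_pos: [666.7, 48.7, 67.9]
ee_rot: [-2.827, -0.012, 0.007]
contact_force: [-0.2, 0.3, -2.3]
width: 0.356
t 9.28 pos [666.7  48.7  67.9] euler rel [18.  -0.3 -0.5] yaw x 0.009 q [-0.1   0.6   1.64  0.38  0.97 -0.33] F [-0.2  0.3 -2.3] w 32.8
delta mm [ 0.3 -0.8  0. ] turn [-0.    0.18 -0.11]
```

View pics/g3side.png

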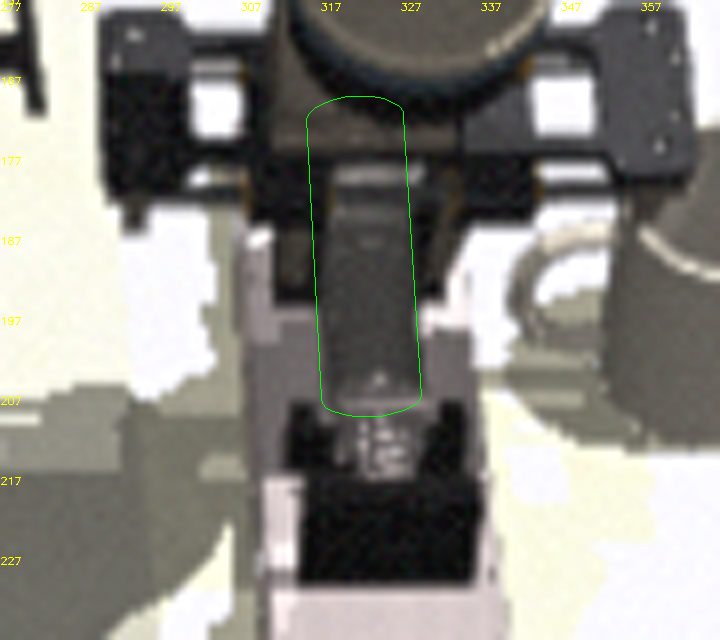

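View pics/g3top.png

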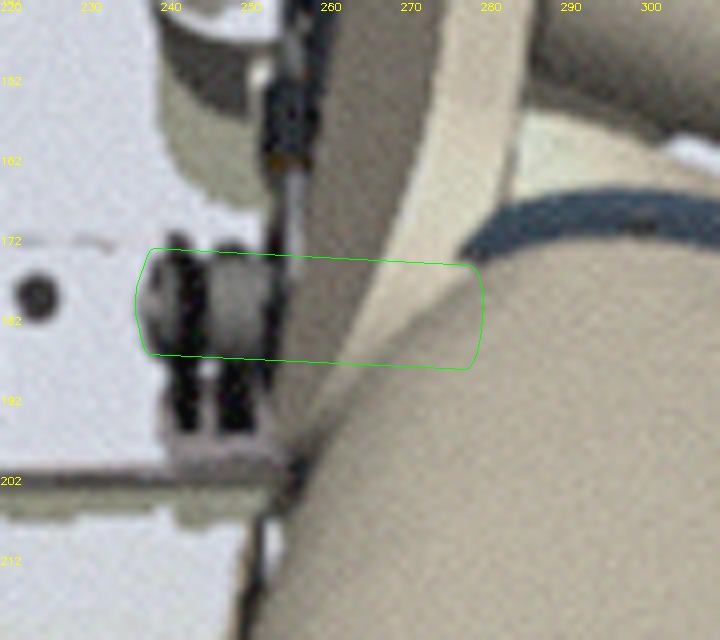

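```bash
python3 -m jog '[{"grip":0.8,"delta_pos":[0.0003,0.005,-0.0012],"turn":[0,0,0]},{"grip":0.8,"delta_pos":[0.0003,0.0095,-0.0026],"turn":[0,0,0]},{"grip":0.8,"delta_pos":[0.0003,0.0095,-0.0026],"turn":[0,0,0]}]';python3 go.py 667 28.5 67 0.01 18
```

```text
t: 9.75
tool_pos: [667.5, 38.9, 68.1]
ee_rot: [-2.827, -0.012, 0.006]
contact_force: [-0.5, 3.9, -0.6]
width: 0.358
t 9.75 pos [667.5  38.9  68.1] euler rel [18.  -0.2 -0.5] yaw x 0.009 q [-0.11  0.6   1.64  0.38  0.98 -0.34] F [-0.5  3.9 -0.6] w 32.9
delta mm [-0.6 10.2 -2.2] turn [-0.03  0.12 -0.12]
```

```bash
python3 -m jog '[{"grip":0.8,"delta_pos":[-0.0006,0.005,-0.001],"turn":[0,0,0]},{"grip":0.8,"delta_pos":[-0.0006,0.0102,-0.0022],"turn":[0,0,0]},{"grip":0.8,"delta_pos":[-0.0006,0.0102,-0.0022],"turn":[0,0,0]}]';python3 go.py 667 28.5 67 0.01 18
python3 - <<'E'
from h import *
fs=shoot(4)
g=lambda v,z:np.r_[cyl(*v,17,-55,51,z,pitch=.314),cyl(*v,6,51,55,z,pitch=.314)]
P=[(-31,55,68),(31,55,68),(31,63,68),(-31,63,68)]
for n in fs: view(fs[n],"g4"+n,proj(fs[n],[668,25,60])[0],(45,40),[hull(proj(fs[n],g((667,21.5,1.581),79))),proj(fs[n],box(668,25.5,.01,P))],s=8)
E
```

```text
t: 10.12
tool_pos: [667.4, 29.0, 67.4]
ee_rot: [-2.826, -0.012, 0.005]
contact_force: [1.6, 7.6, 1.8]
width: 0.359
t 10.12 pos [667.4  29.   67.4] euler rel [18.1 -0.2 -0.5] yaw x 0.009 q [-0.12  0.6   1.64  0.38  0.98 -0.36] F [1.6 7.6 1.8] w 33.1
delta mm [-0.4  0.6  0.2] turn [-0.07  0.08 -0.11]
```

View pics/g4side.png

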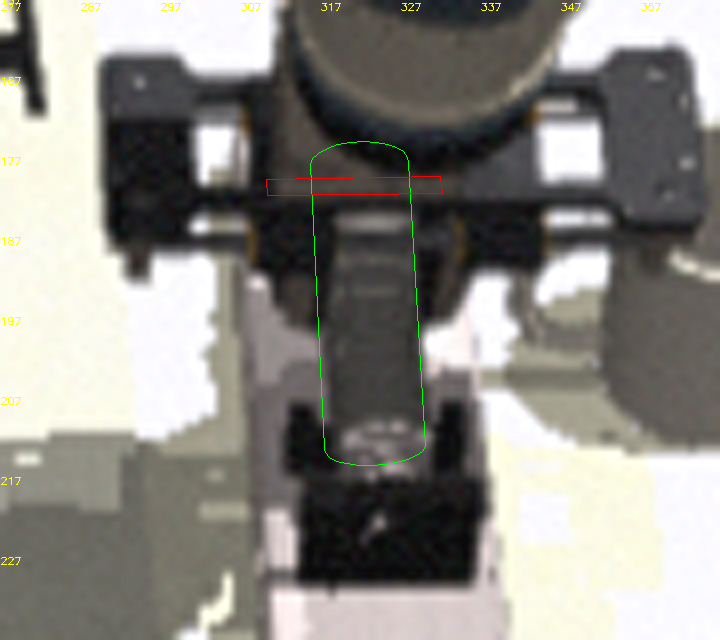

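View pics/g4top.png

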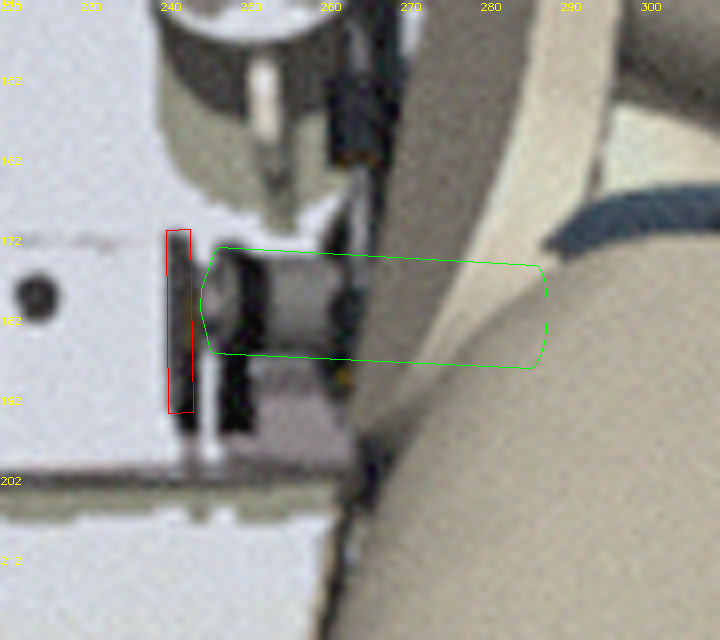

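```bash
python3 -m jog '[{"grip":0.8,"delta_pos":[-0.0004,0.003,0.0037],"turn":[-4.5,0,0]},{"grip":0.8,"delta_pos":[-0.0004,0.006,0.0074],"turn":[-9,0,0]},{"grip":0.8,"delta_pos":[-0.0004,0.0089,0.0112],"turn":[-13.5,0,0]},{"grip":0.8,"delta_pos":[-0.0004,0.0117,0.015],"turn":[-18,0,0]},{"grip":0.8,"delta_pos":[-0.0004,0.0117,0.015],"turn":[-18,0,0]}]';python3 go.py 667 22.5 47.5 0.01 0
```

```text
t: 10.85
tool_pos: [667.2, 24.3, 48.9]
ee_rot: [-3.141, -0.017, 0.002]
contact_force: [2.3, 7.7, -1.2]
width: 0.355
t 10.85 pos [667.2  24.3  48.9] euler rel [ 0.  -0.1 -0.6] yaw x 0.011 q [0.03 0.6  1.65 0.   0.89 0.02] F [ 2.3  7.7 -1.2] w 32.7
delta mm [-0.3  1.8  1.4] turn [-0.01  0.06  0.06]
```

```bash
python3 -m jog '[{"grip":0.8,"delta_pos":[0.000,0.0005,0.0007],"turn":[0,0,0]},{"grip":0.8,"delta_pos":[0,0.0005,0.0014],"turn":[0,0,0]},{"grip":0.8,"delta_pos":[0,0.0005,0.0014],"turn":[0,0,0]}]';python3 go.py 667 25.5 47.5 0.01 0
python3 - <<'E'
from h import *
fs=shoot(5)
g=lambda v,z:np.r_[cyl(*v,17,-55,51,z),cyl(*v,6,51,55,z)]
for n in fs: view(fs[n],"g5"+n,proj(fs[n],[668,25,60])[0],(45,40),[hull(proj(fs[n],g((667,21,1.581),61)))],s=8)
E
```

```text
t: 11.22
tool_pos: [667.4, 22.7, 48.0]
ee_rot: [-3.14, -0.014, 0.001]
contact_force: [1.5, 8.1, 1.3]
width: 0.358
t 11.22 pos [667.4  22.7  48. ] euler rel [ 0.1 -0.1 -0.5] yaw x 0.009 q [0.03 0.6  1.65 0.   0.89 0.02] F [1.5 8.1 1.3] w 32.9
delta mm [-0.4 -2.8  0.5] turn [-0.09  0.05 -0.05]
```

View pics/g5side.png

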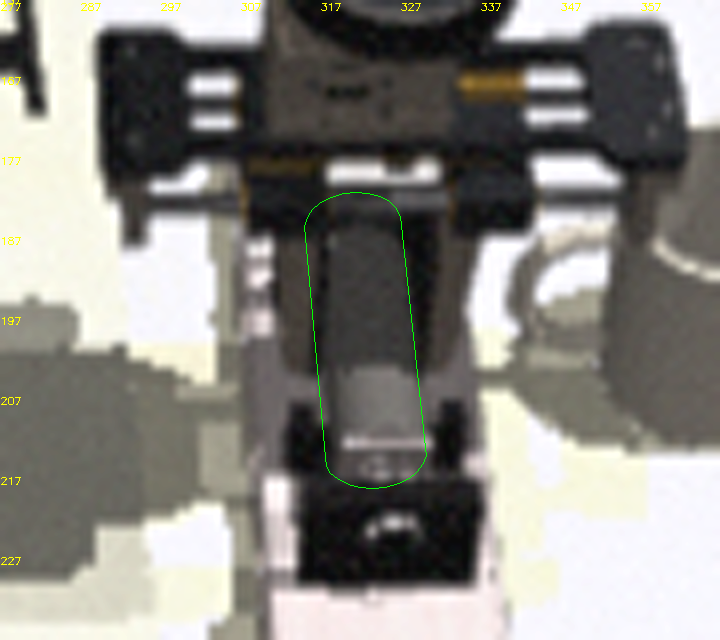

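View pics/g5top.png

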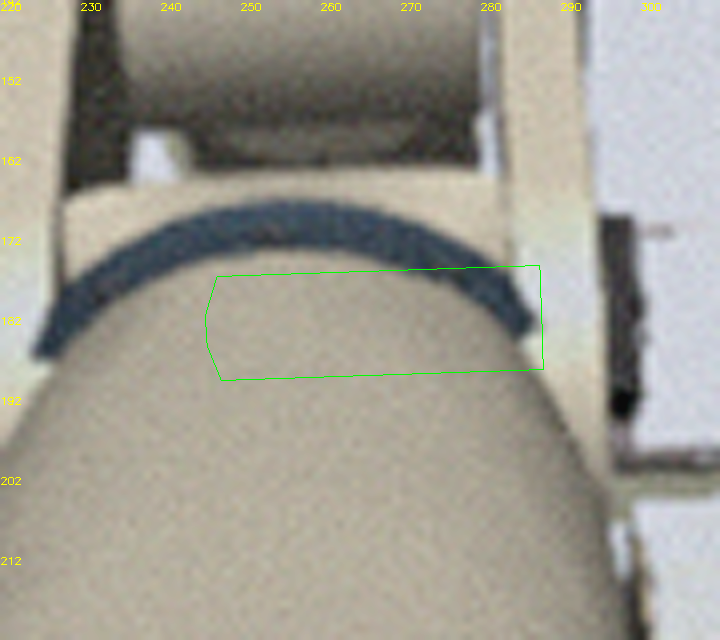

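```bash
python3 -m jog '[{"grip":0.8,"delta_pos":[-0.0003,-0.0015,0.0006],"turn":[0,0,0]},{"grip":0.8,"delta_pos":[-0.0003,-0.003,0.0006],"turn":[0,0,0]},{"grip":0.8,"delta_pos":[-0.0003,-0.0045,0.0006],"turn":[0,0,0]},{"grip":0.8,"delta_pos":[-0.0003,-0.006,0.0006],"turn":[0,0,0]},{"grip":0.8,"delta_pos":[-0.0003,-0.006,0.0006],"turn":[0,0,0]}]';python3 go.py 667 28.5 47.5 0.01 0
```

```text
t: 11.95
tool_pos: [667.2, 28.3, 47.7]
ee_rot: [-3.141, -0.014, 0.001]
contact_force: [1.0, 7.0, 2.8]
width: 0.358
t 11.95 pos [667.2  28.3  47.7] euler rel [ 0.1 -0.  -0.5] yaw x 0.009 q [0.04 0.6  1.65 0.   0.89 0.03] F [1.  7.  2.8] w 33.0
delta mm [-0.2 -0.2  0.2] turn [-0.06  0.03 -0.05]
```

```bash
python3 -m jog '[{"grip":0.55,"delta_pos":[0,0,0],"turn":[0,0,0]},{"grip":0.5,"delta_pos":[0,0,0],"turn":[0,0,0]},{"grip":0.5,"delta_pos":[0,0,0],"turn":[0,0,0]},{"grip":0.5,"delta_pos":[0,0,-0.04],"turn":[0,0,0]},{"grip":0.5,"delta_pos":[0,0,-0.09],"turn":[0,0,0]},{"grip":0.5,"delta_pos":[-0.05,0.06,-0.12],"turn":[0,0,0]},{"grip":0.5,"delta_pos":[-0.09,0.11,-0.12],"turn":[0,0,0]},{"grip":0.3,"delta_pos":[-0.13,0.15,-0.12],"turn":[0,0,0]},{"grip":0.1,"delta_pos":[-0.16,0.19,-0.12],"turn":[0,0,0]},{"grip":0.1,"delta_pos":[-0.19,0.23,-0.12],"turn":[0,0,0]}]';python3 go.py 475 -270 160 0.06 0
python3 - <<'E'
from h import *
fs=shoot(6)
g=lambda v,z:np.r_[cyl(*v,17,-55,51,z),cyl(*v,6,51,55,z)]
for n in fs: view(fs[n],"g6"+n,proj(fs[n],[668,25,60])[0],(45,40),[hull(proj(fs[n],g((667.5,25.3,1.581),61)))],s=8)
for n in fs: cv2.imwrite(f"pics/g6{n}w.png",fs[n]["image"])
E
```

```text
t: 13.2
tool_pos: [476.8, -205.7, 167.7]
ee_rot: [3.141, 0.014, -0.004]
contact_force: [0.6, -0.1, -0.6]
width: 0.803
t 13.2 pos [ 476.8 -205.7  167.7] euler rel [-0.  -0.2 -0.5] yaw x 0.009 q [-0.41  0.24  1.9  -0.    1.   -0.42] F [ 0.6 -0.1 -0.6] w 73.9
delta mm [-2.4 64.2  7.7] turn [ 0.02  0.16 -2.92]
```

View pics/g6side.png

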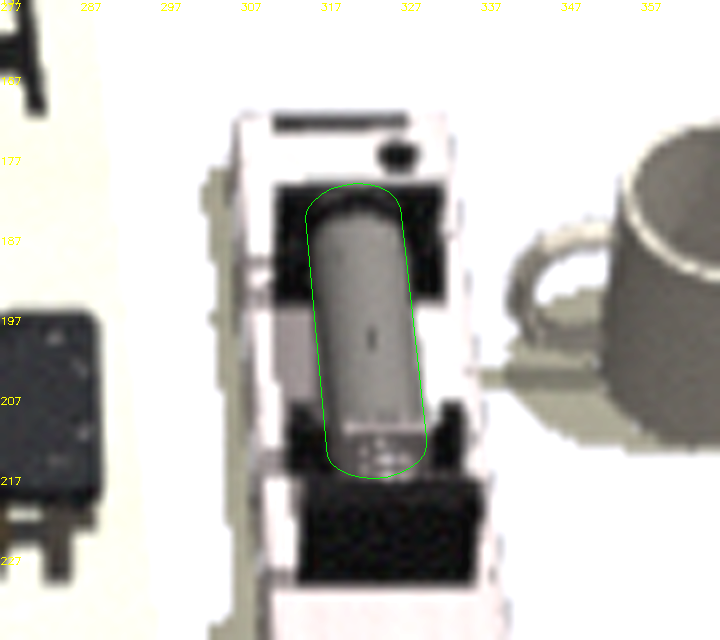

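View pics/g6top.png

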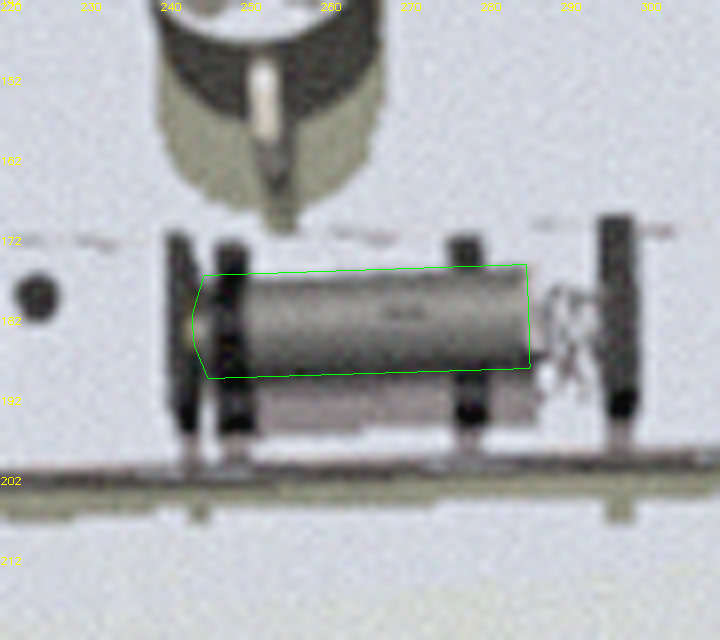

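View pics/g6sidew.png

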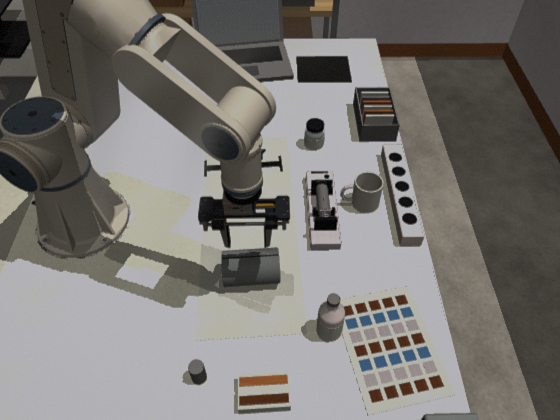

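```bash
python3 -m jog '[{"grip":0.2,"delta_pos":[0.0025,0.03,0],"turn":[0,0,-2.7]},{"grip":0.2,"delta_pos":[0.0025,0.062,0],"turn":[0,0,-2.7]},{"grip":0.2,"delta_pos":[0.0025,0.062,0],"turn":[0,0,-2.7]},{"grip":0.2,"delta_pos":[0.0025,0.062,0.05],"turn":[0,0,-2.7]},{"grip":0.2,"delta_pos":[0.0025,0.062,0.1],"turn":[0,0,-2.7]},{"grip":0.2,"delta_pos":[0.0025,0.062,0.137],"turn":[0,0,-2.7]},{"grip":0.2,"delta_pos":[0.0025,0.062,0.137],"turn":[0,0,-2.7]}]';python3 go.py 479 -255 30 0.06 0
python3 - <<'E'
from h import *
fs=shoot(7)
for n in fs: view(fs[n],"g7"+n,proj(fs[n],[478,-220,45])[0],(45,40),[hull(proj(fs[n],cyl(475.7,-188.9,.056,45,-70,70,45)))],s=8)
E
```

```text
t: 14.18
tool_pos: [479.4, -264.0, 28.2]
ee_rot: [-3.137, -0.089, 0.012]
contact_force: [-0.4, -0.2, -0.2]
width: 0.801
t 14.18 pos [ 479.4 -264.    28.2] euler rel [ 0.2 -0.4 -3.3] yaw x 0.057 q [-0.51  0.49  1.93 -0.    0.73 -0.56] F [-0.4 -0.2 -0.2] w 73.7
delta mm [ 0.1 -9.  -1.8] turn [-0.19  0.44 -0.18]
```

View pics/g7side.png

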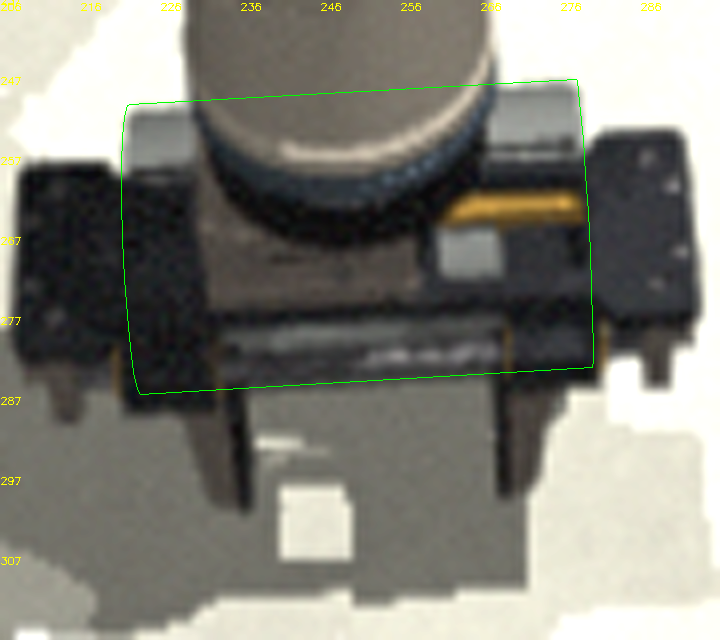

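View pics/g7top.png

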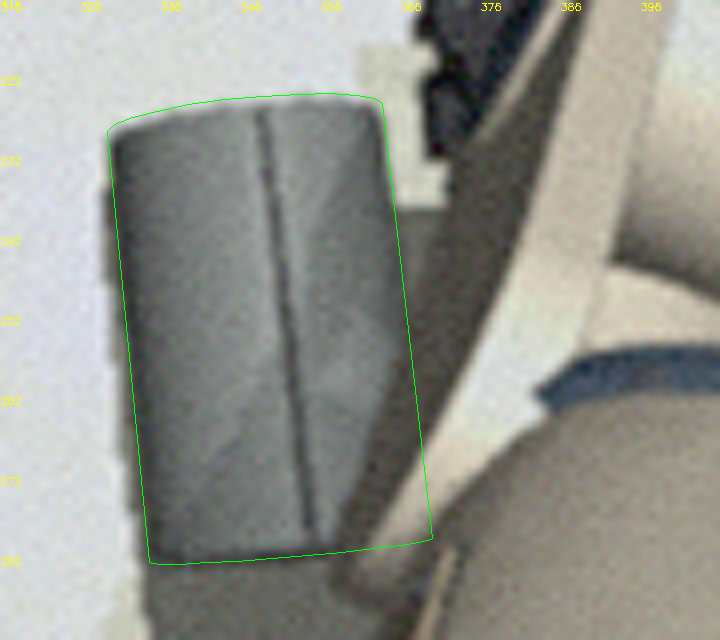

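```bash
python3 -m jog '[{"grip":0.2,"delta_pos":[0,-0.005,-0.002],"turn":[0,0,0]},{"grip":0.2,"delta_pos":[0,-0.01,-0.002],"turn":[0,0,0]},{"grip":0.2,"delta_pos":[0,-0.015,-0.002],"turn":[0,0,0]},{"grip":0.2,"delta_pos":[0,-0.02,-0.002],"turn":[0,0,0]},{"grip":0.2,"delta_pos":[0,-0.025,-0.002],"turn":[0,0,0]},{"grip":0.2,"delta_pos":[0,-0.03,-0.002],"turn":[0,0,0]},{"grip":0.2,"delta_pos":[0,-0.035,-0.002],"turn":[0,0,0]},{"grip":0.2,"delta_pos":[0,-0.04,-0.002],"turn":[0,0,0]},{"grip":0.2,"delta_pos":[0,-0.045,-0.002],"turn":[0,0,0]},{"grip":0.2,"delta_pos":[0,-0.05,-0.002],"turn":[0,0,0]}]'
python3 -m jog '[{"grip":0.2,"delta_pos":[0,-0.005,0],"turn":[0,0,0]},{"grip":0.2,"delta_pos":[0,-0.01,0],"turn":[0,0,0]},{"grip":0.2,"delta_pos":[0,-0.015,0],"turn":[0,0,0]},{"grip":0.2,"delta_pos":[0,-0.02,0],"turn":[0,0,0]},{"grip":0.2,"delta_pos":[0,-0.025,0],"turn":[0,0,0]},{"grip":0.2,"delta_pos":[0,-0.03,0],"turn":[0,0,0]},{"grip":0.2,"delta_pos":[0,-0.035,0],"turn":[0,0,0]},{"grip":0.2,"delta_pos":[0,-0.04,0],"turn":[0,0,0]},{"grip":0.2,"delta_pos":[0,-0.045,0],"turn":[0,0,0]},{"grip":0.2,"delta_pos":[0,-0.05,0],"turn":[0,0,0]}]'
cat > rl.py <<'E'
from h import *
import sys
i=int(sys.argv[1]);guess=[float(a) for a in sys.argv[2:5]]
fs=shoot(i)
for n in fs: view(fs[n],f"r{i}{n}",proj(fs[n],[guess[0],guess[1],45])[0],(45,40),[hull(proj(fs[n],cyl(*guess,45,-70,70,45)))],s=8)
E
python3 go.py 475 -100 30 0.06 0;python3 rl.py 8 471 -109 .056
```

```text
t: 15.52
tool_pos: [478.4, -215.9, 32.4]
ee_rot: [-3.14, -0.089, 0.005]
contact_force: [-0.2, -0.7, 0.2]
width: 0.8
t: 16.77
tool_pos: [475.6, -166.0, 32.5]
ee_rot: [-3.14, -0.089, 0.005]
contact_force: [0.0, -0.7, 0.2]
width: 0.801
t 16.77 pos [ 475.6 -166.    32.5] euler rel [ 0.  -0.2 -3.2] yaw x 0.056 q [-0.34  0.43  2.03 -0.    0.69 -0.39] F [ 0.  -0.7  0.2] w 73.7
delta mm [  3.2 -65.9   2.5] turn [-0.01  0.17 -0.21]
```

View pics/r8top.png

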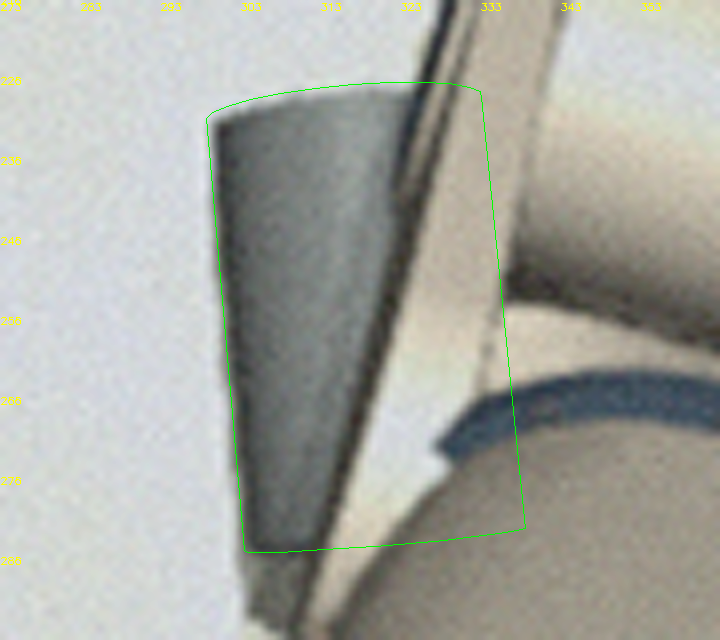

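View pics/r8side.png

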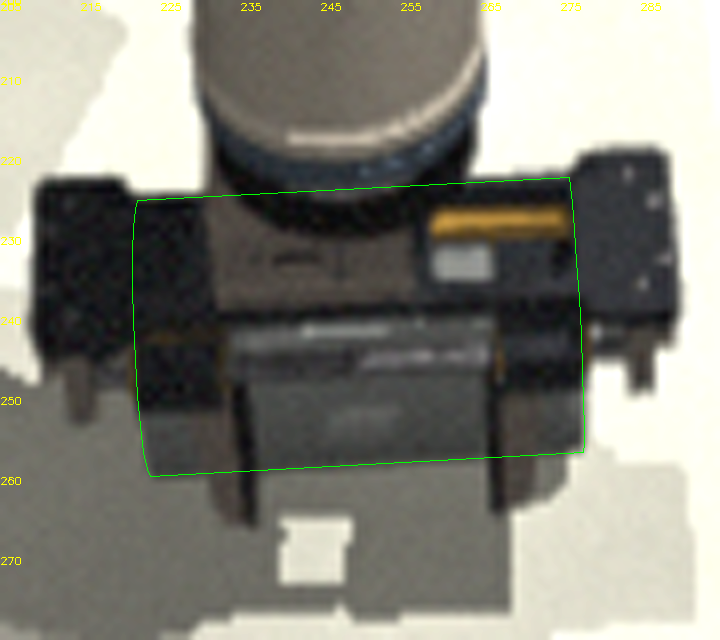

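```bash
python3 -m jog '[{"grip":0.2,"delta_pos":[0,-0.005,0],"turn":[0,0,-0.2]},{"grip":0.2,"delta_pos":[0,-0.01,0],"turn":[0,0,-0.3]},{"grip":0.2,"delta_pos":[0,-0.015,0],"turn":[0,0,-0.4]},{"grip":0.2,"delta_pos":[0,-0.02,0],"turn":[0,0,-0.5]},{"grip":0.2,"delta_pos":[0,-0.025,0],"turn":[0,0,-0.6]},{"grip":0.2,"delta_pos":[0,-0.03,0],"turn":[0,0,-0.7]},{"grip":0.2,"delta_pos":[0,-0.035,0],"turn":[0,0,-0.8]},{"grip":0.2,"delta_pos":[0,-0.04,0],"turn":[0,0,-0.9]},{"grip":0.2,"delta_pos":[0,-0.045,0],"turn":[0,0,-1]},{"grip":0.2,"delta_pos":[0,-0.05,0],"turn":[0,0,-1.1]}]'
python3 -m jog '[{"grip":0.2,"delta_pos":[0,-0.005,0],"turn":[0,0,0]},{"grip":0.2,"delta_pos":[0,-0.01,0],"turn":[0,0,0]},{"grip":0.2,"delta_pos":[0,-0.015,0],"turn":[0,0,0]},{"grip":0.2,"delta_pos":[0,-0.02,0],"turn":[0,0,0]},{"grip":0.2,"delta_pos":[0,-0.025,0],"turn":[0,0,0]},{"grip":0.2,"delta_pos":[0,-0.03,0],"turn":[0,0,0]},{"grip":0.2,"delta_pos":[0,-0.035,0],"turn":[0,0,0]},{"grip":0.2,"delta_pos":[0,-0.04,0],"turn":[0,0,0]},{"grip":0.2,"delta_pos":[0,-0.045,0],"turn":[0,0,0]},{"grip":0.2,"delta_pos":[0,-0.05,0],"turn":[0,0,0]}]'
python3 go.py 475 -100 30 0.08 0;python3 rl.py 9 464 -10 .075
```

```text
t: 18.12
tool_pos: [472.7, -116.0, 32.4]
ee_rot: [-3.139, -0.119, 0.005]
contact_force: [0.2, -0.7, 0.2]
width: 0.797
t: 19.38
tool_pos: [469.0, -66.2, 32.5]
ee_rot: [-3.139, -0.119, 0.005]
contact_force: [-0.2, -0.3, -0.9]
width: 0.798
t 19.38 pos [469.  -66.2  32.5] euler rel [ 0.  -0.2 -4.3] yaw x 0.076 q [-0.14  0.39  2.09 -0.    0.66 -0.22] F [-0.2 -0.3 -0.9] w 73.4
delta mm [ 3.5 34.2  2.5] turn [-0.01  0.17 -0.25]
```

View pics/r9top.png

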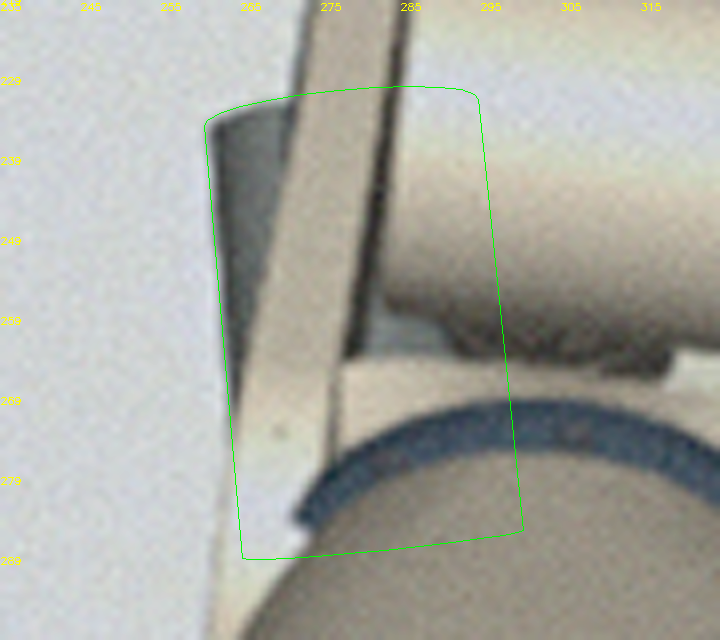

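View pics/r9side.png

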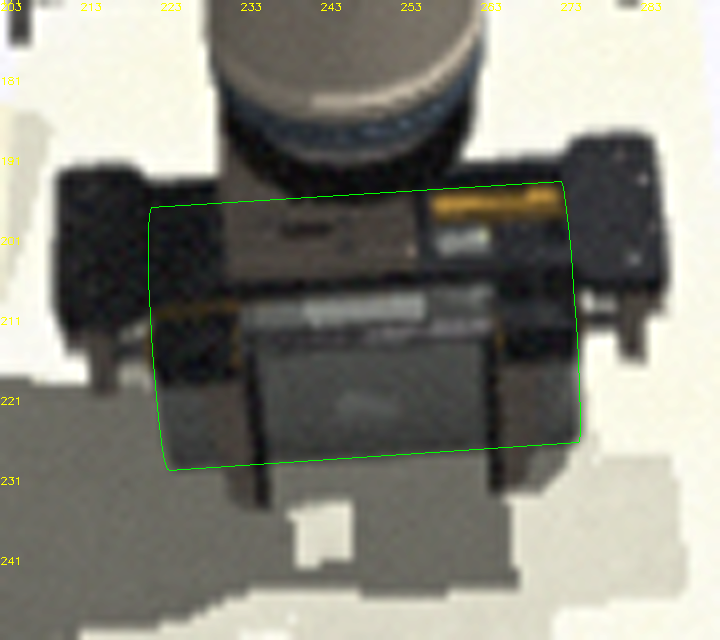

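```bash
for k in 1; do :; done
python3 -m jog '[{"grip":0.2,"delta_pos":[0,-0.005,0],"turn":[0,0,0]},{"grip":0.2,"delta_pos":[0,-0.01,0],"turn":[0,0,0]},{"grip":0.2,"delta_pos":[0,-0.015,0],"turn":[0,0,0]},{"grip":0.2,"delta_pos":[0,-0.02,0],"turn":[0,0,0]},{"grip":0.2,"delta_pos":[0,-0.025,0],"turn":[0,0,0]},{"grip":0.2,"delta_pos":[0,-0.03,0],"turn":[0,0,0]},{"grip":0.2,"delta_pos":[0,-0.035,0],"turn":[0,0,0]},{"grip":0.2,"delta_pos":[0,-0.04,0],"turn":[0,0,0]},{"grip":0.2,"delta_pos":[0,-0.045,0],"turn":[0,0,0]},{"grip":0.2,"delta_pos":[0,-0.05,0],"turn":[0,0,0]}]'
python3 -m jog '[{"grip":0.2,"delta_pos":[0,-0.005,0],"turn":[0,0,0]},{"grip":0.2,"delta_pos":[0,-0.01,0],"turn":[0,0,0]},{"grip":0.2,"delta_pos":[0,-0.015,0],"turn":[0,0,0]},{"grip":0.2,"delta_pos":[0,-0.02,0],"turn":[0,0,0]},{"grip":0.2,"delta_pos":[0,-0.025,0],"turn":[0,0,0]},{"grip":0.2,"delta_pos":[0,-0.03,0],"turn":[0,0,0]},{"grip":0.2,"delta_pos":[0,-0.035,0],"turn":[0,0,0]},{"grip":0.2,"delta_pos":[0,-0.04,0],"turn":[0,0,0]},{"grip":0.2,"delta_pos":[0,-0.045,0],"turn":[0,0,0]},{"grip":0.2,"delta_pos":[0,-0.05,0],"turn":[0,0,0]}]'
python3 -m jog '[{"grip":0.2,"delta_pos":[0,-0.005,0],"turn":[0,0,0]},{"grip":0.2,"delta_pos":[0,-0.01,0],"turn":[0,0,0]},{"grip":0.2,"delta_pos":[0,-0.015,0],"turn":[0,0,0]},{"grip":0.2,"delta_pos":[0,-0.02,0],"turn":[0,0,0]},{"grip":0.2,"delta_pos":[0,-0.025,0],"turn":[0,0,0]},{"grip":0.2,"delta_pos":[0,-0.03,0],"turn":[0,0,0]},{"grip":0.2,"delta_pos":[0,-0.035,0],"turn":[0,0,0]},{"grip":0.2,"delta_pos":[0,-0.04,0],"turn":[0,0,0]},{"grip":0.2,"delta_pos":[0,-0.045,0],"turn":[0,0,0]},{"grip":0.2,"delta_pos":[0,-0.05,0],"turn":[0,0,0]}]'
python3 go.py 475 -100 30 0.08 0;python3 rl.py 10 453 139 .076
```

```text
t: 20.72
tool_pos: [465.2, -16.3, 32.5]
ee_rot: [-3.139, -0.119, 0.005]
contact_force: [0.2, -0.4, -0.1]
width: 0.802
t: 21.98
tool_pos: [461.4, 33.6, 32.5]
ee_rot: [-3.139, -0.119, 0.005]
contact_force: [-0.2, -0.5, -0.4]
width: 0.798
t: 23.22
tool_pos: [457.7, 83.4, 32.5]
ee_rot: [-3.139, -0.119, 0.005]
contact_force: [-0.3, -0.5, 0.5]
width: 0.8
t 23.23 pos [457.7  83.4  32.5] euler rel [ 0.  -0.2 -4.3] yaw x 0.076 q [0.18 0.38 2.11 0.   0.65 0.1 ] F [-0.3 -0.5  0.5] w 73.6
delta mm [  3.5 184.2   2.4] turn [-0.01  0.17 -0.25]
```

View pics/r10top.png

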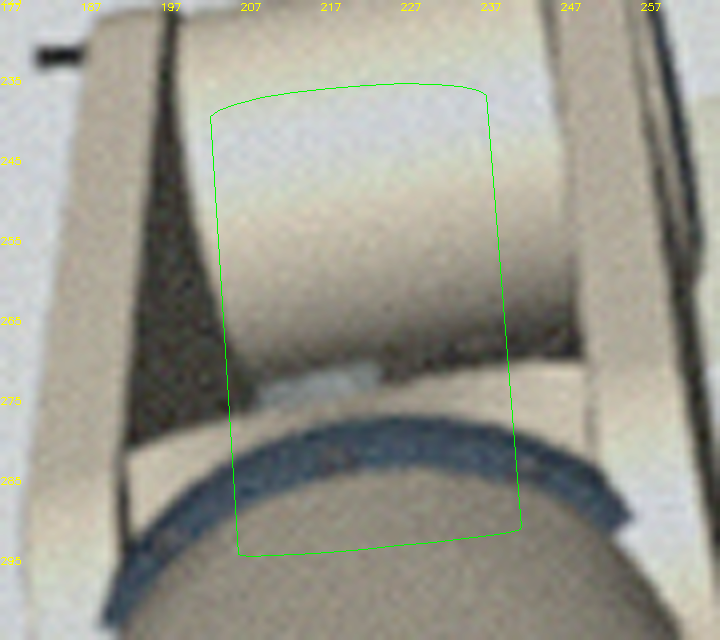

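View pics/r10side.png

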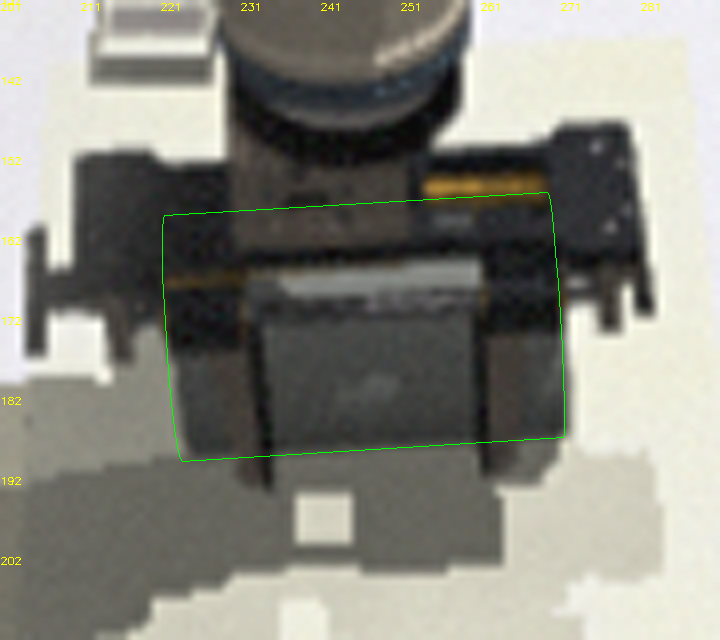

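```bash

python3 -m jog '[{"grip":0.2,"delta_pos":[0,-0.005,0],"turn":[0,0,0]},{"grip":0.2,"delta_pos":[0,-0.01,0],"turn":[0,0,0]},{"grip":0.2,"delta_pos":[0,-0.015,0],"turn":[0,0,0]},{"grip":0.2,"delta_pos":[0,-0.02,0],"turn":[0,0,0]},{"grip":0.2,"delta_pos":[0,-0.024,0],"turn":[0,0,0]},{"grip":0.2,"delta_pos":[0,-0.028,0],"turn":[0,0,0]},{"grip":0.2,"delta_pos":[0,-0.031,0],"turn":[0,0,0]},{"grip":0.2,"delta_pos":[0,-0.034,0],"turn":[0,0,0]},{"grip":0.2,"delta_pos":[0,-0.0365,0],"turn":[0,0,0]},{"grip":0.2,"delta_pos":[0,-0.039,0],"turn":[0,0,0]}]'
python3 -m jog '[{"grip":0.2,"delta_pos":[0,-0.0025,0],"turn":[0,0,0]},{"grip":0.2,"delta_pos":[0,-0.005,0],"turn":[0,0,0]},{"grip":0.2,"delta_pos":[0,-0.0075,0],"turn":[0,0,0]},{"grip":0.2,"delta_pos":[0,-0.01,0],"turn":[0,0,0]},{"grip":0.2,"delta_pos":[0,-0.0125,0],"turn":[0,0,0]},{"grip":0.2,"delta_pos":[0,-0.015,0],"turn":[0,0,0]},{"grip":0.2,"delta_pos":[0,-0.0175,0],"turn":[0,0,0]},{"grip":0.2,"delta_pos":[0,-0.02,0],"turn":[0,0,0]},{"grip":0.2,"delta_pos":[0,-0.022,0],"turn":[0,0,0]},{"grip":0.2,"delta_pos":[0,-0.024,0],"turn":[0,0,0]}]'
python3 -m jog '[{"grip":0.2,"delta_pos":[0,-0.0015,0],"turn":[0,0,0]},{"grip":0.2,"delta_pos":[0,-0.003,0],"turn":[0,0,0]},{"grip":0.2,"delta_pos":[0,-0.0045,0],"turn":[0,0,0]},{"grip":0.2,"delta_pos":[0,-0.006,0],"turn":[0,0,0]},{"grip":0.2,"delta_pos":[0,-0.007,0],"turn":[0,0,0]}]'
python3 -m jog '[{"grip":0.2,"delta_pos":[0,0,0],"turn":[0,0,0]},{"grip":0.2,"delta_pos":[0,0.01,0],"turn":[0,0,0]},{"grip":0.2,"delta_pos":[0,0.04,0],"turn":[0,0,0]},{"grip":0.2,"delta_pos":[0,0.08,-0.04],"turn":[0,0,0]},{"grip":0.2,"delta_pos":[0,0.14,-0.1],"turn":[0,0,0]},{"grip":0.2,"delta_pos":[0,0.2,-0.15],"turn":[0,0,0]},{"grip":0.2,"delta_pos":[0,0.26,-0.15],"turn":[0,0,0]},{"grip":0.2,"delta_pos":[0,0.26,-0.15],"turn":[0,0,0]}]'
python3 rl.py 11 449 210 .076
```

```text
t: 24.58
tool_pos: [454.7, 122.1, 32.5]
ee_rot: [-3.139, -0.118, 0.005]
contact_force: [0.4, 0.3, -0.8]
width: 0.801
t: 25.82
tool_pos: [452.9, 146.0, 32.5]
ee_rot: [-3.139, -0.119, 0.005]
contact_force: [0.6, -0.2, 0.5]
width: 0.801
t: 26.45
tool_pos: [452.4, 153.0, 32.5]
ee_rot: [-3.139, -0.119, 0.005]
contact_force: [-0.0, -0.7, 0.2]
width: 0.8
t: 27.45
tool_pos: [472.7, -109.6, 184.0]
ee_rot: [3.138, 0.115, -0.001]
contact_force: [0.2, -0.2, 0.6]
width: 0.798
```

View pics/r11top.png

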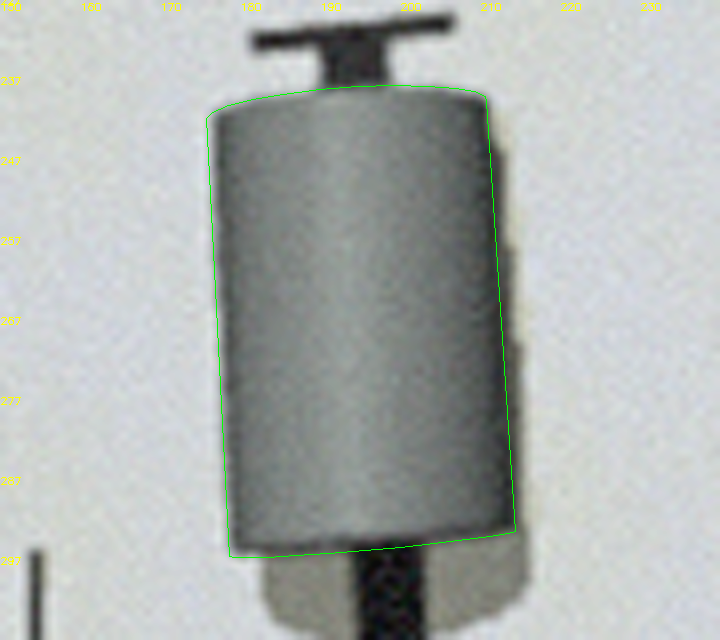

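View pics/r11side.png

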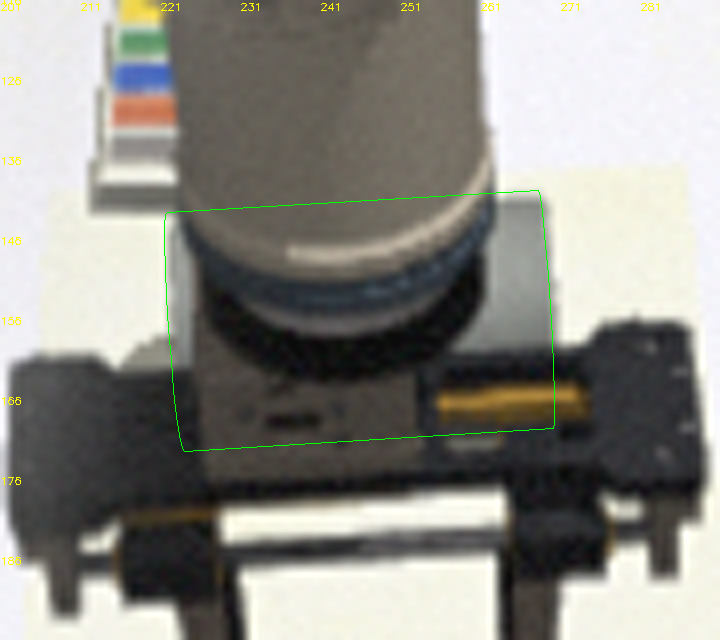

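```bash
python3 -m jog '[{"grip":0.2,"delta_pos":[0,0.06,-0.05],"turn":[0,0,0]},{"grip":0.2,"delta_pos":[0,0.12,-0.05],"turn":[0,0,0]},{"grip":0.2,"delta_pos":[0,0.16,-0.05],"turn":[0,0,0]},{"grip":0.2,"delta_pos":[0,0.16,-0.05],"turn":[0,0,0]}]'
python3 rl.py 12 449 210 .076
```

```text
t: 28.05
tool_pos: [484.5, -267.8, 231.8]
ee_rot: [-3.14, -0.114, 0.005]
contact_force: [0.0, 0.9, -0.6]
width: 0.799
```

View pics/r12top.png

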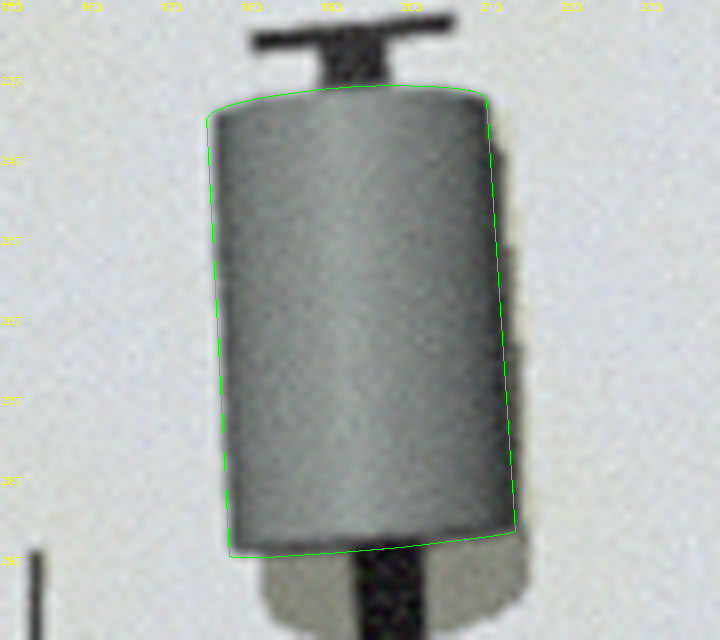

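View pics/r12side.png

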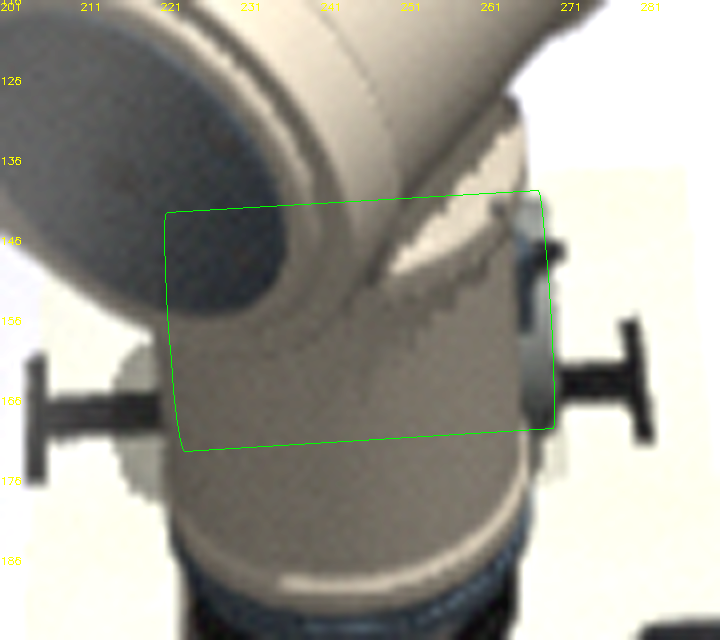

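```bash
python3 -m jog '[{"grip":0.2,"delta_pos":[0,-0.06,0.02],"turn":[0,0,0]},{"grip":0.2,"delta_pos":[0,-0.12,0.04],"turn":[0,0,0]},{"grip":0.2,"delta_pos":[0,-0.18,0.06],"turn":[0,0,0]},{"grip":0.2,"delta_pos":[0,-0.24,0.08],"turn":[0,0,0]},{"grip":0.2,"delta_pos":[0,-0.3,0.1],"turn":[0,0,0]},{"grip":0.2,"delta_pos":[0,-0.35,0.12],"turn":[0,0,0]},{"grip":0.2,"delta_pos":[0,-0.389,0.14],"turn":[0,0,0]},{"grip":0.2,"delta_pos":[0,-0.389,0.18],"turn":[0,0,0]},{"grip":0.2,"delta_pos":[0,-0.389,0.2],"turn":[0,0,0]},{"grip":0.2,"delta_pos":[0,-0.389,0.2],"turn":[0,0,0]}]'; python3 go.py 452.4 153 32.5 .076 0
```

```text
t: 29.4
tool_pos: [452.1, 122.8, 31.3]
ee_rot: [3.139, 0.122, -0.011]
contact_force: [-0.4, -0.5, -0.3]
width: 0.802
t 29.4 pos [452.1 122.8  31.3] euler rel [-0.  -0.4 -4.4] yaw x 0.078 q [0.26 0.39 2.1  0.   0.66 0.18] F [-0.4 -0.5 -0.3] w 73.8
delta mm [  2.7 -30.1  -1.3] turn [0.02 0.4  0.09]
```

```bash
python3 -m jog '[{"grip":0.2,"delta_pos":[0.0027,-0.012,-0.001],"turn":[0,0,0]},{"grip":0.2,"delta_pos":[0.0027,-0.022,-0.001],"turn":[0,0,0]},{"grip":0.2,"delta_pos":[0.0027,-0.026,-0.001],"turn":[0,0,0]},{"grip":0.2,"delta_pos":[0.0027,-0.0275,-0.001],"turn":[0,0,0]},{"grip":0.2,"delta_pos":[0.0027,-0.029,-0.001],"turn":[0,0,0]},{"grip":0.2,"delta_pos":[0.0027,-0.0302,-0.001],"turn":[0,0,0]},{"grip":0.2,"delta_pos":[0.0027,-0.0314,-0.001],"turn":[0,0,0]},{"grip":0.2,"delta_pos":[0.0027,-0.0326,-0.001],"turn":[0,0,0]},{"grip":0.2,"delta_pos":[0.0027,-0.0338,-0.001],"turn":[0,0,0]},{"grip":0.2,"delta_pos":[0.0027,-0.035,-0.001],"turn":[0,0,0]}]'
python3 -m jog '[{"grip":0.2,"delta_pos":[0,-0.0005,0],"turn":[0,0,0]},{"grip":0.2,"delta_pos":[0,-0.0005,0],"turn":[0,0,0]},{"grip":0.2,"delta_pos":[0,0.01,0],"turn":[0,0,0]},{"grip":0.2,"delta_pos":[0,0.04,0],"turn":[0,0,0]},{"grip":0.2,"delta_pos":[0,0.08,-0.04],"turn":[0,0,0]},{"grip":0.2,"delta_pos":[0,0.14,-0.1],"turn":[0,0,0]},{"grip":0.2,"delta_pos":[0,0.2,-0.16],"turn":[0,0,0]},{"grip":0.2,"delta_pos":[0.05,0.26,-0.2],"turn":[0,0,0]},{"grip":0.2,"delta_pos":[0.1,0.32,-0.2],"turn":[0,0,0]},{"grip":0.2,"delta_pos":[0.15,0.36,-0.2],"turn":[0,0,0]}]'
python3 rl.py 13 448.5 214.5 .076
```

```text
t: 30.65
tool_pos: [454.7, 157.1, 33.5]
ee_rot: [-3.139, -0.119, 0.005]
contact_force: [0.2, 0.2, -0.3]
width: 0.802
t: 31.9
tool_pos: [580.7, -145.1, 224.4]
ee_rot: [3.139, 0.117, -0.001]
contact_force: [0.2, -1.2, -0.5]
width: 0.802
```

View pics/r13top.png

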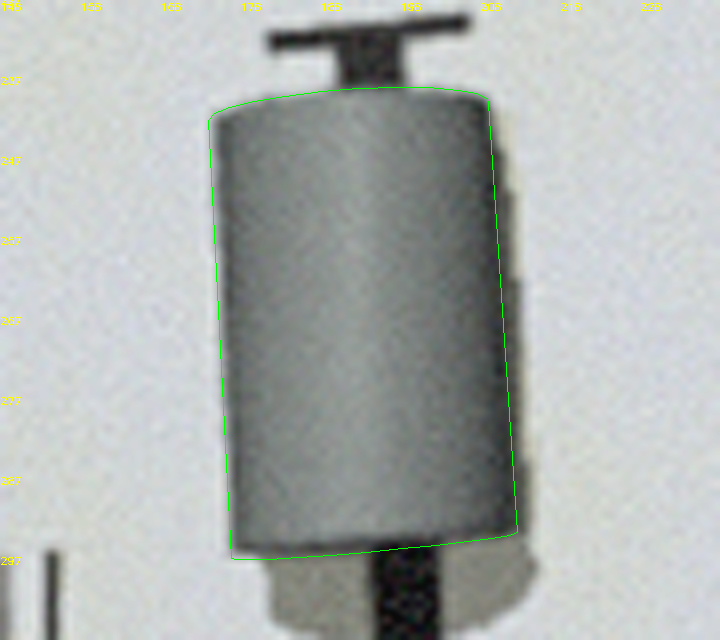

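View pics/r13side.png

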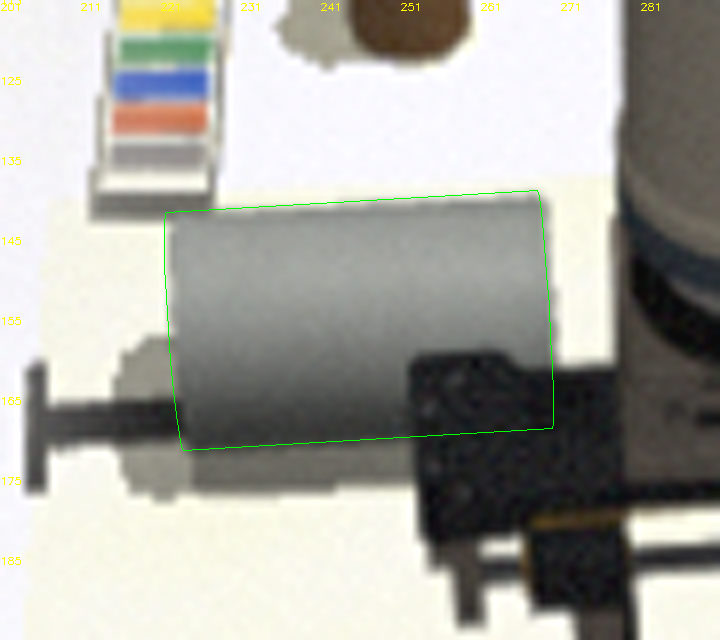

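```bash
python3 -m jog '[{"grip":0.2,"delta_pos":[0.03,0.06,-0.02],"turn":[0,0,0]},{"grip":0.2,"delta_pos":[0.06,0.12,-0.02],"turn":[0,0,0]},{"grip":0.2,"delta_pos":[0.06,0.16,-0.02],"turn":[0,0,0]},{"grip":0.2,"delta_pos":[0.06,0.16,-0.02],"turn":[0,0,0]},{"grip":0.2,"delta_pos":[0.06,0.16,-0.02],"turn":[0,0,0]},{"grip":0.2,"delta_pos":[0.06,0.16,-0.02],"turn":[0,0,0]}]'
python3 - <<'E'
from h import *
fs=shoot(14);a=load("top",13)
T=fs["top"];d=cv2.absdiff(cv2.GaussianBlur(T["image"],(5,5),0),cv2.GaussianBlur(a["image"],(5,5),0))[225:305,165:220];print("diff max",d.max())
cv2.imwrite("pics/fin_top.png",T["image"]);cv2.imwrite("pics/fin_side.png",fs["side"]["image"])
g=lambda v,z:np.r_[cyl(*v,17,-55,51,z),cyl(*v,6,51,55,z)]
view(T,"fin_z",proj(T,[560,110,50])[0],(75,60),[hull(proj(T,g((667.5,25.3,1.581),61))),hull(proj(T,cyl(449,213.7,.076,45,-70,70,45)))],s=5)
E
```

```text
t: 32.75
tool_pos: [651.4, -296.2, 242.5]
ee_rot: [-3.139, -0.12, 0.005]
contact_force: [0.1, -0.1, 0.2]
width: 0.799
diff max 114
```

View pics/fin_z.png

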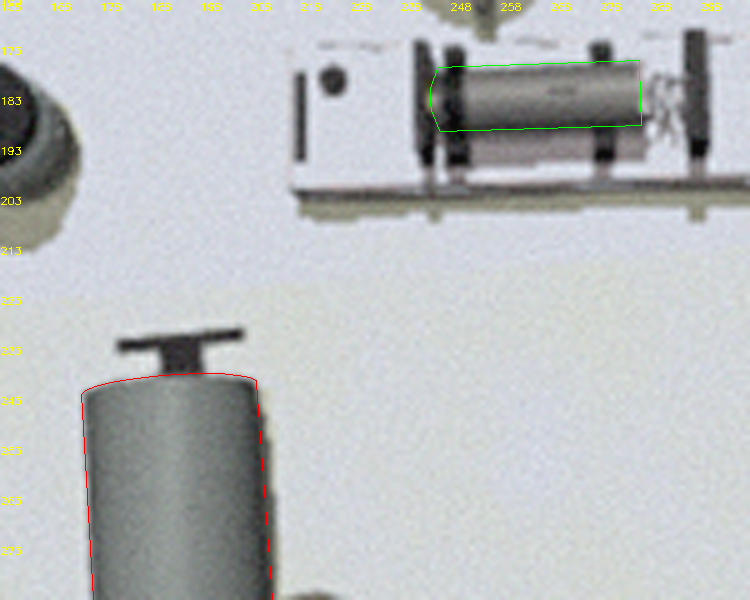

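View pics/fin_side.png

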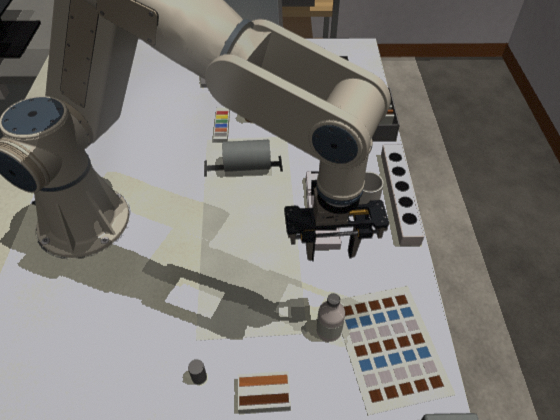

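```bash
python3 -c "
from workcell import job
print(job.close_job())"
```

```text
the job is handed in; nothing more can be done
None
```

I loaded the battery into the light bar and rolled the roller onto the tape mark. I handed the job in at about 33 s of the 72 s allowed.

**Battery:** I gripped it at its middle, turned it so the button faces the end wall, and tilted it 18°. The flat end pressed the spring back with about 8 N. I then levelled it, eased the button against the wall and let go. The last pictures show it lying level in both saddles, button at the wall and spring still pressed back. It sits within about 1–2 mm of the seat.

**Roller:** I pushed it along the bench at about 40 mm/s and slowed to about 20 mm/s or less near the mark. It stopped about 5 mm short of the band, so I added one slow nudge. Measured in the pictures:

| Check | Measured | Limit |
|---|---|---|
| Off the band's centre line | about 1 mm | 12 mm |
| Off centre along the band | about 12 mm | 42 mm |
| Angle to the band | under 0.01 rad | 0.1 rad |

It matched the same outline in two pictures about 0.9 s apart, so I take it to be at rest.

**Checks that were weaker or disagreed:**
- My automatic before-and-after picture comparison showed a large difference around the roller. I put it down to the arm's shadow moving, but did not check that separately.
- The cameras differed from the robot's own position by about 1–2 mm, which is within their stated calibration.
- I did not measure the bystanders again. Those I could see in the last views looked unmoved, but the arm hid part of the scene.

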